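# Put the end mills and the reamer away in their cradles

## Robot

A 6-joint arm with a two-finger parallel gripper is mounted at the origin on a cart in front of the work surface, level with it; the furniture and walls round the work are solid. World frame = base frame: x ahead of the robot, y to its left, z up, the work surface at z = 0. Lengths are in m, angles in rad, forces in N, time in s.
With the tool pointing down it reaches from about 0.225 to 0.875 m from the base axis. Payload 3.4 kg.
Tool frame: the origin (TCP) lies at the very end of the fingers, on their centre line; the grasp point (between the pads) lies behind it (manip.grasp_offset is the z of the grasp point in the tool frame, in m); z points along the fingers, y is the line along which they close (so a half turn about z gives the same grasp; the last joint's range is limited). The gripper opens to 85 mm and grips with 20 to 120 N. Pads are 22 mm wide; open, the fingers measure 114 mm over their backs; the gripper's body (76 mm by 85 mm) begins 54 mm behind the grasp point. The pads swing forward as they close: fully open they stand 13 mm farther back than shut.
Start: joints at [1.072, 0.276, 1.505, -0, 1.361, -0.121], TCP at [0.212, 0.534, 0.231] pointing down, gripper open.
Joint ranges: [-2.89, 2.89], [-0.75, 2.08], [0.22, 2.7], [-1.18, 4.32], [0.11, 2.71], [-2.7, 2.7]. Speed limits (rad/s): [2.57, 2.57, 3.14, 3.14, 3.14, 3.14].

## Interface

Orientations are given as a unit quaternion [w, x, y, z].
In Python, from rig import manip gives the robot as it stands.
- The arm moves only by the shell command python3 -m pendant 'ROWS' [FORCE]. ROWS is JSON, a list of rows, each an object of numbers: "dx", "dy", "dz": the shift along the tool's x, y, z in m; "rx", "ry", "rz": the turn, a rotation vector about the tool's x, y, z in degrees; "hand": the finger opening in m, from 0 to 0.0854. In form: [{"dx": .., "dy": .., "dz": .., "rx": .., "ry": .., "rz": .., "hand": ..}, ...]. A call has 1 to 12 rows; each row shifts and turns the commanded pose from where the row before left it, along the tool's axes as they then stand; what a row does not reach is not made up. A row lasts 1/12 s, in which the tool goes at most 41.7 mm and 7.16 degrees, less where a joint would pass 70% of its speed; a pose out of reach is approached as far as the arm can. A call is refused whole if a number of a shift passes 0.0417 or a number of a turn 7.16, either way. A call with a gripper value outside its range is refused whole. The fingers move at their own pace and stop on an object; FORCE is the grip in N (left out, the last holds). Time passes only in rows, so rows that do not move let the fingers close. It gives the time, the measured TCP pose, the force, the opening and the grip force at its end, in the units of the state.
- manip.get_state(): the state, without advancing time (a new reading comes with each control period).
- manip.get_image(name): name is "scene" or "top"; returns a dict with "frame" (480x640x3 uint8, red, green, blue), "fx", "fy", "cx", "cy" (pixels), "distortion" ([k1, k2, p1, p2, k3] as OpenCV has them; the pictures are not rectified), "position" and "attitude" of the camera in the world. Camera axes: x right, y up, looking along -z (the intrinsics and any distortion apply to the point x, -y, -z); pixel columns grow to the right and rows downward; lengths in m; the calibration is good to about 2 mm. A picture is of the moment at which its call begins. There is no depth.
- manip.sign_off(): hands the job in; it is judged then, once.
The state is a dict: "clock": time; "qpos": joint angles; "qd": joint speeds; "effort": joint torques, N m; "position": TCP position; "ee_rot": TCP orientation; "contact_force": force on the tool from outside, world axes, zero at the start; "moment": the same for the moment, N m; "width": finger opening in m; "gripper_force": force on a finger pad.
Only numpy, scipy, OpenCV 4.12 (cv2) and the standard library are available. Lean on these libraries where they do the work, as an engineer would, in place of code of your own. Each camera call takes 0.05 s, during which the arm holds its last target. There are 200 camera calls.

## Task

Pick out the four cutting tools on the bench (three end mills and the reamer) and lay each one in the bench cradle made for its length, resting flat on both saddles between the end stops, so that their edges are safe until they go back to the tool crib. Leave the centre punch and the marker that lie among them where they are.

Things in the scene. Friction and masses are not known exactly. Their poses are not given: they have to be found in the camera images.
- mill_70: the smallest end mill, bright steel, one half a smooth shank, the other half with spiral flutes; 12 mm thick, 70 mm long, lying loose on the table. Origin at the middle of its underside; its y axis runs along the tool, x across it, z up. It behaves as a 12 x 12 mm square bar and does not roll.
- mill_85: the middle-sized end mill, bright steel, one half a smooth shank, the other half with spiral flutes; 16 mm thick, 85 mm long, lying loose on the table. Origin at the middle of its underside; its y axis runs along the tool, x across it, z up. It behaves as a 16 x 16 mm square bar and does not roll.
- mill_100: the largest end mill, bright steel, one half a smooth shank, the other half with spiral flutes; 20 mm thick, 100 mm long, lying loose on the table. Origin at the middle of its underside; its y axis runs along the tool, x across it, z up. It behaves as a 20 x 20 mm square bar and does not roll.
- reamer_142: the chucking reamer, the longest tool: a slim bright steel rod with a waisted neck between shank and cutting part; 14 mm thick, 142 mm long, lying loose on the table. Origin at the middle of its underside; its y axis runs along the tool, x across it, z up. It behaves as a 14 x 14 mm square bar and does not roll.
- cradle_70: fixed grey plastic cradle for the 70 mm end mill, footprint 51 x 102. Origin: middle of its underside; y along the trough. Saddles at both ends carry the tool's underside at z 18. Trough 17 wide there, flaring to 37 at z 30; flared end stops 78 apart there, 90 at their tops, z 25. Open across for fingers 44 about the middle, down to z 12. Tool may lie either way round.
- cradle_85: fixed grey plastic cradle for the 85 mm end mill, footprint 55 x 117. Origin: middle of its underside; y along the trough. Saddles at both ends carry the tool's underside at z 18. Trough 21 wide there, flaring to 41 at z 30; flared end stops 93 apart there, 105 at their tops, z 28. Open across for fingers 44 about the middle, down to z 12. Tool may lie either way round.
- cradle_100: fixed grey plastic cradle for the 100 mm end mill, footprint 59 x 132. Origin: middle of its underside; y along the trough. Saddles at both ends carry the tool's underside at z 18. Trough 25 wide there, flaring to 45 at z 30; flared end stops 108 apart there, 120 at their tops, z 30. Open across for fingers 56 about the middle, down to z 12. Tool may lie either way round.
- cradle_142: fixed grey plastic cradle for the 142 mm reamer, footprint 53 x 174. Origin: middle of its underside; y along the trough. Saddles at both ends carry the tool's underside at z 18. Trough 19 wide there, flaring to 39 at z 30; flared end stops 150 apart there, 162 at their tops, z 26. Open across for fingers 98 about the middle, down to z 12. Tool may lie either way round.
- centre_punch: dark centre punch, 11 mm thick, 112 mm long, with a pointed end, lying loose among the tools; not a cutting tool, stays where it is. Origin at the middle of its underside, y along it.
- marker: white felt marker with black cap, 17 mm thick, 112 mm long, lying loose among the tools; stays where it is. Origin at the middle of its underside, y along it.
Not all that is in view belongs to the job. What is shaped like the reamer_142 but turquoise is not meant.

How it is judged:
At the end, for the whole second after the job is handed in: Each of the four tools lies flat in its own cradle: its middle within 10 mm of the cradle's middle seen from above, its underside 14 to 22 mm above the cradle's underside (bed at 18 mm), along the trough within 0.15 rad either way round, released and at rest (slower than 0.01 m/s) (horizontal distance between mill_70 and cradle_70 below 0.01 m and z of mill_70 in the frame of cradle_70 between 0.014 and 0.022 m and angle between the y axis of mill_70 and the y axis of cradle_70, either way round below 0.15 rad and linear speed of each of mill_70, mill_85, mill_100, reamer_142 below 0.01 m/s and horizontal distance between mill_85 and cradle_85 below 0.01 m and z of mill_85 in the frame of cradle_85 between 0.014 and 0.022 m and angle between the y axis of mill_85 and the y axis of cradle_85, either way round below 0.15 rad and horizontal distance between mill_100 and cradle_100 below 0.01 m and z of mill_100 in the frame of cradle_100 between 0.014 and 0.022 m and angle between the y axis of mill_100 and the y axis of cradle_100, either way round below 0.15 rad and horizontal distance between reamer_142 and cradle_142 below 0.01 m and z of reamer_142 in the frame of cradle_142 between 0.014 and 0.022 m and angle between the y axis of reamer_142 and the y axis of cradle_142, either way round below 0.15 rad); the robot touches nothing.
It fails at once if the centre punch is shifted by more than 30 mm (distance of centre_punch from where it was at the start of the episode above 0.03 m).
It fails at once if the marker is shifted by more than 30 mm (distance of marker from where it was at the start of the episode above 0.03 m).
It also fails if it takes over 96 s, if anything falls off the work surface, if the arm or the gripper's body presses on something with over 40 N, if the wrist force passes 120 N, or if a joint passes its speed limit or range.

## Working session

There is one attempt and no reset: what is moved stays moved. The work goes in short steps, Python scripts to look and compute and a shell command to move; the robot and the scene stay as the last step left them, time stands still between calls to the robot, and variables do not carry over. Pictures are saved under pics/ and viewed, at most 14 in all, crops included, and the job is handed in when it is done.

```bash
ls; mkdir -p pics
python3 - <<'E'
from rig import manip
import cv2
print(manip.get_state(), manip.grasp_offset)
for n in ("scene","top"):
    d=manip.get_image(n); cv2.imwrite(f"pics/{n}0.png",d["frame"][:,:,::-1])
    print({k:v for k,v in d.items() if k!="frame"})
E
```

```text
pics
{'clock': 0.0, 'qpos': array([ 1.07202320e+00,  2.76591354e-01,  1.50615963e+00, -2.27798820e-06,
        1.36072964e+00, -1.20983396e-01]), 'qd': array([ 2.86907101e-03,  1.11785113e-03, -7.77308110e-05, -2.23098133e-04,
        2.63442617e-05,  6.98994289e-04]), 'effort': array([ 1.12736740e-03, -4.16764069e+01, -2.45800728e+01,  1.22748920e-04,
        1.06725219e-02,  1.76278864e-06]), 'position': array([0.21182876, 0.53396398, 0.23043126]), 'ee_rot': array([-2.86801235e-04,  1.87773216e-01,  9.82211957e-01, -8.99365108e-04]), 'contact_force': array([0.31010168, 0.00913023, 0.38715894]), 'moment': array([ 0.04677024, -0.04358594,  0.01138667]), 'gripper_force': 0.0, 'width': 0.08527491808646272} -0.0187
{'fx': 458.05842204705567, 'fy': 458.05842204705567, 'cx': 320.8489289560252, 'cy': 237.81413570993283, 'distortion': array([-0.00236924,  0.        ,  0.        ,  0.        ,  0.        ]), 'position': array([-0.1089823 ,  0.39660924,  0.42839234]), 'attitude': array([-0.42297623, -0.25257746,  0.4690764 ,  0.7329823 ])}
{'fx': 543.1872371259982, 'fy': 543.1872371259982, 'cx': 317.2853399312409, 'cy': 241.17844032065992, 'distortion': array([-0.17095639,  0.        ,  0.        ,  0.        ,  0.        ]), 'position': array([ 0.33824704, -0.014392  ,  1.30735454]), 'attitude': array([ 0.71365313,  0.06043018, -0.06483507, -0.69486964])}
```

View pics/top0.png

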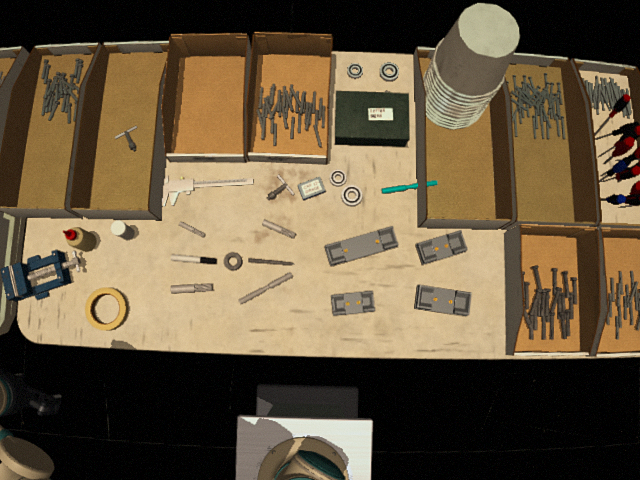

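View pics/scene0.png

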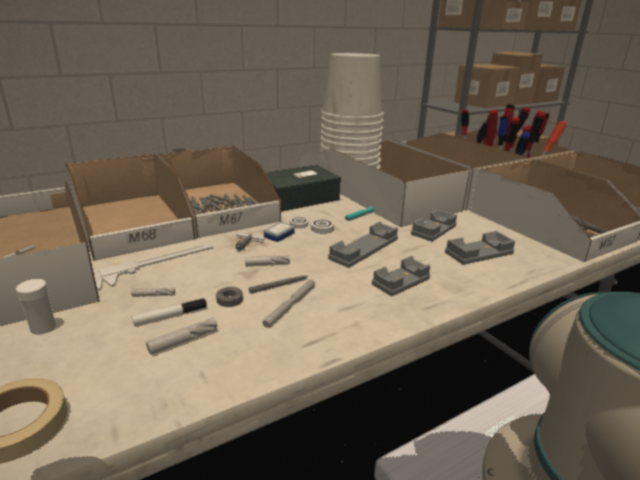

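The top view shows mill_70 near (192,229), mill_85 near (279,228), mill_100 near (192,289) and the reamer near (266,288). The marker is near (193,260) and the punch near (270,262). The cradles are near (361,246), (353,303), (441,247) and (443,299). The scene view shows the same objects. Next I'll segment and measure them.

```bash
cat > h.py <<'E'
from rig import manip
import cv2, numpy as np
from scipy.spatial.transform import Rotation as R
def rot(q): return R.from_quat([q[1],q[2],q[3],q[0]])
def K(d): return np.array([[d["fx"],0,d["cx"]],[0,d["fy"],d["cy"]],[0,0,1]])
def rays(d,uv):
    p=cv2.undistortPoints(np.array(uv,float).reshape(-1,1,2),K(d),d["distortion"]).reshape(-1,2)
    return rot(d["attitude"]).apply(np.c_[p[:,0],-p[:,1],-np.ones(len(p))])
def onplane(d,uv,z):
    r=rays(d,uv); o=d["position"]; return o+r*((z-o[2])/r[:,2])[:,None]
def proj(d,P):
    c=rot(d["attitude"]).inv().apply(np.atleast_2d(P)-d["position"])*[1,-1,-1]
    return cv2.projectPoints(c,np.zeros(3),np.zeros(3),K(d),d["distortion"])[0].reshape(-1,2)
def tri(d1,a,d2,b):
    r1,r2=rays(d1,[a])[0],rays(d2,[b])[0]
    s,*_=np.linalg.lstsq(np.c_[r1,-r2],d2["position"]-d1["position"],rcond=None)
    p,q=d1["position"]+s[0]*r1,d2["position"]+s[1]*r2
    return (p+q)/2,np.linalg.norm(p-q)
def blobs(d,roi,thr,amin=60):
    f=cv2.GaussianBlur(d["frame"],(3,3),0); 
    hsv=cv2.cvtColor(f,cv2.COLOR_RGB2HSV)
    bg=cv2.medianBlur(d["frame"],61).astype(int)
    m=(np.abs(d["frame"].astype(int)-bg).sum(2)>thr).astype(np.uint8)
    z=np.zeros_like(m); x0,y0,x1,y1=roi; z[y0:y1,x0:x1]=m[y0:y1,x0:x1]
    return [c for c in cv2.findContours(z,cv2.RETR_EXTERNAL,cv2.CHAIN_APPROX_NONE)[0] if cv2.contourArea(c)>amin]
E
python3 - <<'E'
from h import *
for n,roi,crop,s in (("top",(165,215,485,325),(160,215,480,325),2.5),("scene",(100,200,530,360),(110,200,530,360),1.9)):
    d=manip.get_image(n); bs=blobs(d,roi,90)
    x0,y0,x1,y1=crop
    im=cv2.resize(d["frame"][y0:y1,x0:x1,::-1],None,fx=s,fy=s,interpolation=cv2.INTER_CUBIC)
    im2=im.copy()
    for i,c in enumerate(bs):
        cc=((c-[x0,y0])*s).astype(int); cv2.drawContours(im2,[cc],-1,(0,0,255),1); cv2.putText(im2,str(i),tuple(int(t) for t in cc[0,0]),0,.5,(255,0,0),1)
        M=cv2.moments(c); (cx,cy),wh,a=cv2.minAreaRect(onplane(d,c.reshape(-1,2),.008 if n=="top" else .008)[:,:2].astype(np.float32)*1000)
        print(n,i,M["m10"]/M["m00"],M["m01"]/M["m00"],"plane mm",round(cx),round(cy),np.round(wh),round(a))
    cv2.imwrite(f"pics/{n}1.png",np.vstack([im,im2])[:600,:800])
E
```

```text
top 0 352.35622817229336 302.7594101668607 plane mm 425 -107 [ 53. 104.] 7
top 1 442.15954092571565 300.2159162567789 plane mm 435 -325 [137.  62.] 83
top 2 195.44520030234315 287.58654572940287 plane mm 449 279 [ 21. 106.] 6
top 3 265.85603715170276 287.7435500515996 plane mm 454 102 [ 18. 142.] 30
top 4 269.24016563146995 261.6935817805383 plane mm 517 91 [112.  12.] 87
top 5 207.6108663729809 260.3201174743025 plane mm 517 252 [58. 19.] 87
top 6 232.75411913814955 261.1115335868187 plane mm 517 183 [44. 44.] 3
top 7 360.77394136807817 246.15928338762214 plane mm 562 -127 [ 56. 177.] 18
top 8 194.62683438155133 230.47589098532492 plane mm 593 289 [72. 13.] 64
top 9 282.7214111922141 230.70194647201944 plane mm 599 75 [89. 19.] 69
top 10 444.65268065268066 238.9206487956488 plane mm 582 -346 [175. 125.] 90
scene 0 504.0419847328244 346.7811704834605 plane mm 203 -112 [56. 10.] 1
scene 1 183.94655322862127 338.0861692844677 plane mm 447 282 [ 35. 104.] 5
scene 2 518.6600616468515 323.64905328049315 plane mm 241 -172 [58. 90.] 37
scene 3 177.18618042226487 311.4417786308381 plane mm 5
[... 1167 characters left out ...]
0
scene 19 282.9819444444444 233.40138888888887 plane mm 708 -17 [ 56. 118.] 22
scene 20 163.8706349206349 241.1063492063492 plane mm 779 216 [ 81. 214.] 26
scene 21 151.15087719298245 225.01052631578946 plane mm 868 243 [ 17. 191.] 0
scene 22 431.6446646611219 233.99964608033977 plane mm 563 -301 [378. 249.] 80
scene 23 181.54454022988503 212.13649425287355 plane mm 910 155 [35. 63.] 83
scene 24 105.55737704918033 206.30327868852459 plane mm 1029 305 [28. 58.] 61
scene 25 318.5533150015276 207.8359303391384 plane mm 765 -158 [228. 134.] 63
scene 26 239.9631093544137 207.81422924901185 plane mm 870 25 [209.  27.] 89
scene 27 157.48760330578511 202.45454545454547 plane mm 994 186 [83. 27.] 20
```

View pics/top1.png

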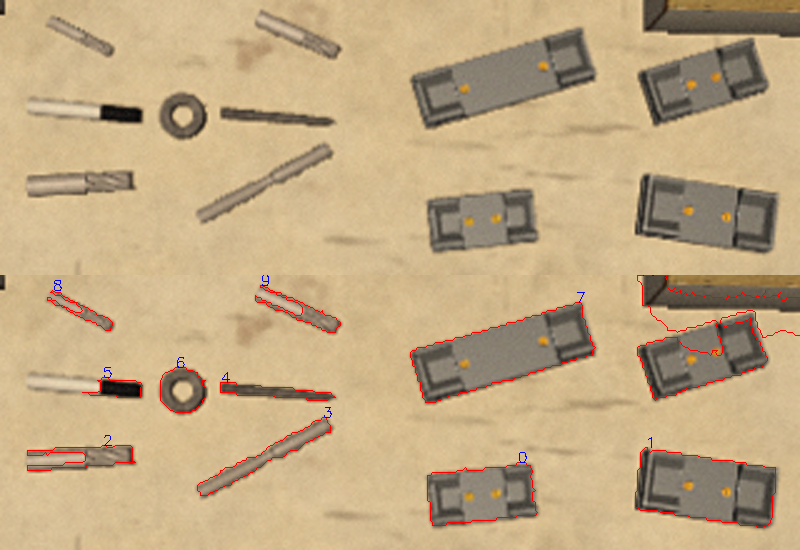

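View pics/scene1.png

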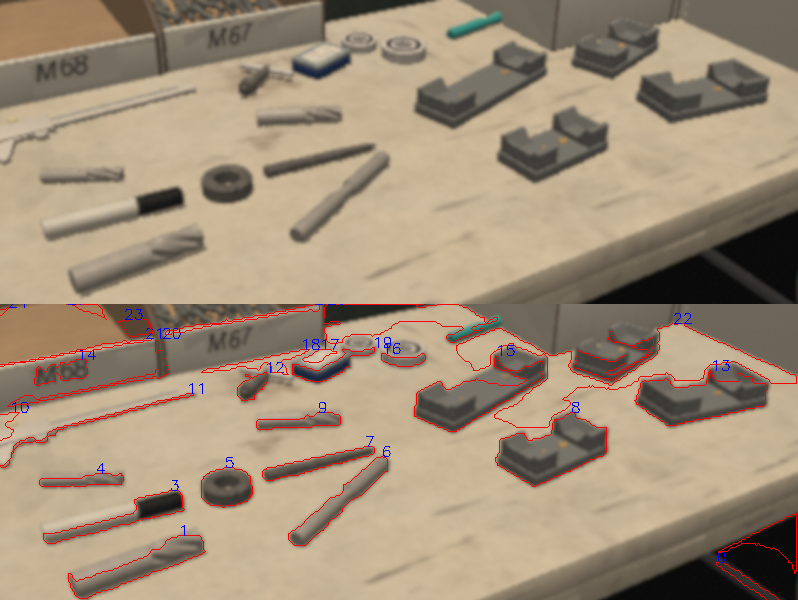

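The crops show all four tools and four cradles clearly. Each cradle has two orange dots on its floor, e.g. crop (470,222) and (497,218). I'll segment by saturation and triangulate.

```bash
cat >> h.py <<'E'
def sat(d,lo):
    return cv2.cvtColor(cv2.GaussianBlur(d["frame"],(3,3),0),cv2.COLOR_RGB2HSV)[:,:,1]<lo
def near(m,p,rad=60):
    n,l,st,ce=cv2.connectedComponentsWithStats(m.astype(np.uint8))
    i=1+np.argmin([np.hypot(*(c-p))+(1e3 if s[4]<40 else 0) for c,s in zip(ce[1:],st[1:])])
    c=max(cv2.findContours((l==i).astype(np.uint8),cv2.RETR_EXTERNAL,cv2.CHAIN_APPROX_NONE)[0],key=cv2.contourArea)
    return c.reshape(-1,2).astype(float),ce[i]
E
python3 - <<'E'
from h import *
t,s=manip.get_image("top"),manip.get_image("scene")
for p in ((185,225),(170,229),(205,230),(150,300),(300,229)): print(p,cv2.cvtColor(t["frame"],cv2.COLOR_RGB2HSV)[p[1],p[0]])
T=dict(mill_70=((193,229),(153,292)),mill_85=((280,228),(267,261)),mill_100=((192,289),(182,336)),reamer=((266,288),(290,303)),punch=((270,262),(278,284)),
 c142=((361,246),(365,243)),c70=((353,303),(401,275)),c85=((441,247),(434,225)),c100=((443,299),(480,247)))
for k,(a,b) in T.items():
    for lo in (70,85):
        ct,mt=near(sat(t,lo),a); cs,ms=near(sat(s,lo),b); P,e=tri(t,mt,s,ms)
        (cx,cy),wh,an=cv2.minAreaRect(onplane(t,ct,P[2])[:,:2].astype(np.float32)*1000)
        print(k,lo,mt.round(1),ms.round(1),"tri",(P*1000).round(1),"err",round(e*1000,1),"rect",round(cx,1),round(cy,1),np.round(wh,1),round(an,1))
for d,n,roi in((t,"top",(320,220,480,320)),(s,"scene",(320,200,530,300))):
    h=cv2.cvtColor(d["frame"],cv2.COLOR_RGB2HSV).astype(int); m=((h[:,:,1]>140)&(h[:,:,2]>110)).astype(np.uint8)
    x0,y0,x1,y1=roi; _,l,st,ce=cv2.connectedComponentsWithStats(m[y0:y1,x0:x1]); print(n,[(np.round(c+[x0,y0],1).tolist(),int(q[4])) for c,q in zip(ce[1:],st[1:])])
E
```

```text
(185, 225) [ 18  67 183]
(170, 229) [ 18  87 209]
(205, 230) [ 20  83 217]
(150, 300) [ 20  85 214]
(300, 229) [ 19  86 208]
mill_70 70 [190.9 228.5] [314.7 248.1] tri [488.9 165.8 150.4] err 230.8 rect 566.3 257.3 [57.7  7. ] 63.0
mill_70 85 [137.2 224.6] [318.5 248.3] tri [445.8 228.9 216.1] err 319.8 rect 559.8 358.5 [30.6 11.1] 55.4
mill_85 70 [277.3 228. ] [314.7 248.1] tri [566.3  41.4  50.9] err 85.5 rect 591.6 74.2 [80.   9.9] 67.0
mill_85 85 [307.7 225.7] [318.5 248.3] tri [595.2 -11.1  18.2] err 39.0 rect 780.8 54.9 [ 972.7 1508. ] 0.3
mill_100 70 [190.  288.1] [314.7 248.1] tri [387.5 183.9 178.1] err 149.8 rect 433.9 243.7 [11.1 85.4] 4.6
mill_100 85 [137.2 224.6] [318.5 248.3] tri [445.8 228.9 216.1] err 319.8 rect 559.8 358.5 [30.6 11.1] 55.4
reamer 70 [277.1 281.4] [314.7 248.1] tri [458.4  63.7  95.2] err 11.4 rect 460.3 69.8 [ 8.1 71.7] 32.8
reamer 85 [307.7 225.7] [318.5 248.3] tri [595.2 -11.1  18.2] err 39.0 rect 780.8 54.9 [ 972.7 1508. ] 0.3
punch 70 [277.1 281.4] [314.7 248.1] tri [458.4  63.7  95.2] err 11.4 rect 460.3 69.8 [ 8.1 71.7] 32.8
punch 85 [307.7 225
[... 463 characters left out ...]
rr 108.3 rect 567.5 -143.7 [ 96.9 215.4] 3.7
c85 70 [441.2 247. ] [512.6 132.4] tri [ 473.9 -301.7  250.2] err 121.2 rect 523.1 -266.7 [43.9 98. ] 18.1
c85 85 [391.8 212.1] [318.5 248.3] tri [ 697.9 -163.7  -70.1] err 114.7 rect 669.9 -211.9 [22.9 24.6] 69.3
c100 70 [442.7 300.1] [512.6 132.4] tri [ 402.2 -276.3  260.9] err 35.2 rect 416.0 -265.9 [108.8  47.3] 82.8
c100 85 [451.9 375.1] [624.4 197.7] tri [ 237.1 -317.6  191.8] err 68.3 rect 268.1 -303.1 [48.2 32.3] 72.2
top [([377.0, 241.0], 9), ([445.9, 245.3], 9), ([436.0, 248.5], 10), ([345.3, 250.1], 9), ([435.0, 298.8], 10), ([358.0, 302.0], 9), ([450.1, 301.2], 10), ([347.3, 303.1], 9)]
scene [([370.2, 209.2], 6), ([356.3, 213.8], 38)]
```

```bash
cat >> h.py <<'E'
def seg(d,c,hw,hh,ch=1):
    """object mask by Otsu in a window round c: ch 1 saturation, 2 value; returns contour, centroid"""
    x0,y0=int(c[0]-hw),int(c[1]-hh); f=cv2.cvtColor(cv2.GaussianBlur(d["frame"],(3,3),0),cv2.COLOR_RGB2HSV)[y0:y0+2*hh+1,x0:x0+2*hw+1,ch]
    _,m=cv2.threshold(f,0,1,cv2.THRESH_BINARY_INV|cv2.THRESH_OTSU)
    cn=max(cv2.findContours(m,cv2.RETR_EXTERNAL,cv2.CHAIN_APPROX_NONE)[0],key=cv2.contourArea)
    M=cv2.moments(cn); return cn.reshape(-1,2)+[x0,y0],np.array([M["m10"]/M["m00"]+x0,M["m01"]/M["m00"]+y0])
E
python3 - <<'E'
from h import *
t,s=manip.get_image("top"),manip.get_image("scene")
vis={n:d["frame"][:,:,::-1].copy() for n,d in(("top",t),("scene",s))}
T=dict(mill_70=((192,229),(19,14),(153,292),(27,9)),mill_85=((279,228),(22,15),(267,261),(29,11)),mill_100=((192,289),(28,10),(182,336),(41,22)),reamer=((266,288),(33,20),(290,303),(29,26)))
for k,(a,wa,b,wb) in T.items():
    ct,mt=seg(t,a,*wa); cs,ms=seg(s,b,*wb); P,e=tri(t,mt,s,ms)
    (cx,cy),wh,an=cv2.minAreaRect(onplane(t,ct,P[2])[:,:2].astype(np.float32)*1000)
    print(k,mt.round(1),ms.round(1),"tri",(P*1000).round(1),"err",round(e*1000,1),"rect",round(cx,1),round(cy,1),np.round(wh,1),round(an,1))
    for n,c in(("top",ct),("scene",cs)): cv2.drawContours(vis[n],[c.reshape(-1,1,2).astype(int)],-1,(0,0,255),1)
dots={"top":{"142":((377,241),(345.3,250.1)),"85":((445.9,245.3),(436,248.5)),"100":((435,298.8),(450.1,301.2)),"70":((358,302),(347.3,303.1))},}
f=s["frame"].astype(float); q=f[:,:,0]/(f[:,:,2]+1); q[:, :320]=0
for k,(x0,y0,x1,y1) in {"142":(335,222,400,265),"85":(412,210,458,240),"100":(445,230,515,265),"70":(372,255,432,296)}.items():
    w=q[y0:y1,x0:x1].copy(); g=f[y0:y1,x0:x1].max(2)
    pts=np.argwhere(w>1.75)[:, ::-1]; print(k,w.max().round(2),pts.shape, (pts+[x0,y0])[:12].tolist())
    print("  top dot plane12",[onplane(t,[p],.012)[0].round(4).tolist() for p in dots["top"][k]],"proj",[proj(s,onplane(t,[p],.012))[0].round(1).tolist() for p in dots["top"][k]])
cv2.imwrite("pics/seg.png",np.vstack([cv2.resize(vis["top"][210:320,150:480],None,fx=2.4,fy=2.4)[:, :792],cv2.resize(vis["scene"][200:360,110:540],None,fx=1.84,fy=1.84)[:294,:792].copy()]))
cv2.imwrite("pics/dots.png",cv2.resize(s["frame"][205:300,330:520,::-1],None,fx=4.2,fy=4.2,interpolation=cv2.INTER_CUBIC))
E
```

```text
mill_70 [191.4 228.8] [152.4 291.7] tri [594.3 292.    5.2] err 1.0 rect 593.6 290.7 [67.4  9.9] 65.3
mill_85 [277.4 228.1] [266.1 260.2] tri [601.4  79.    7.6] err 0.7 rect 600.5 77.8 [86.1 14.5] 67.6
mill_100 [190.4 288. ] [180.9 335.9] tri [448.2 284.2   8.8] err 1.5 rect 448.3 283.5 [ 16.8 100.8] 6.0
reamer [265.1 287.8] [288.  303.6] tri [456.  105.1   2. ] err 4.2 rect 454.5 104.0 [ 12.7 141.1] 30.2
142 1.7 (0, 2) []
  top dot plane12 [[0.575, -0.1645, 0.012], [0.5505, -0.0877, 0.012]] proj [[376.5, 237.7], [353.2, 250.2]]
85 1.83 (1, 2) [[437, 223]]
  top dot plane12 [[0.5689, -0.3345, 0.012], [0.5604, -0.3097, 0.012]] proj [[437.6, 223.7], [432.1, 227.2]]
100 1.7 (0, 2) []
  top dot plane12 [[0.4375, -0.3062, 0.012], [0.4324, -0.3433, 0.012]] proj [[473.1, 249.5], [487.6, 246.7]]
70 1.98 (6, 2) [[405, 273], [406, 273], [407, 273], [405, 274], [406, 274], [407, 274]]
  top dot plane12 [[0.426, -0.1203, 0.012], [0.4227, -0.0948, 0.012]] proj [[406.8, 273.9], [397.0, 278.1]]Traceback (most recent call last):
  File "<stdin>", line 16, in <module>
    return _nx.concatenate(arrs, 0, dtype=dtype, casting=casting)
           ~~~~~~~~~~~~~~~^^^^^^^^^^^^^^^^^^^^^^^^^^^^^^^^^^^^^^^
ValueError: all the input array dimensions except for the concatenation axis must match exactly, but along dimension 1, the array at index 0 has size 792 and the array at index 1 has size 791
```

Run:
```python
from h import *
t,s=manip.get_image("top"),manip.get_image("scene")
a=cv2.resize(t["frame"][195:255,400:520,::-1],(800,400),interpolation=cv2.INTER_CUBIC)
cv2.imwrite("pics/a.png",a)
b=cv2.resize(s["frame"][130:250,390:550,::-1],(800,600),interpolation=cv2.INTER_CUBIC)
cv2.imwrite("pics/b.png",b)
for p in ((420,228),(460,230),(505,230)): print(p,onplane(t,[p],0).round(3),proj(s,onplane(t,[p],0)))
```

```text
(420, 228) [[ 0.613 -0.273  0.   ]] [[403.6483171  226.66013601]]
(460, 230) [[ 0.611 -0.374  0.   ]] [[436.63997155 218.96377547]]
(505, 230) [[ 0.614 -0.491  0.   ]] [[469.62569361 210.0649545 ]]
```

View pics/a.png

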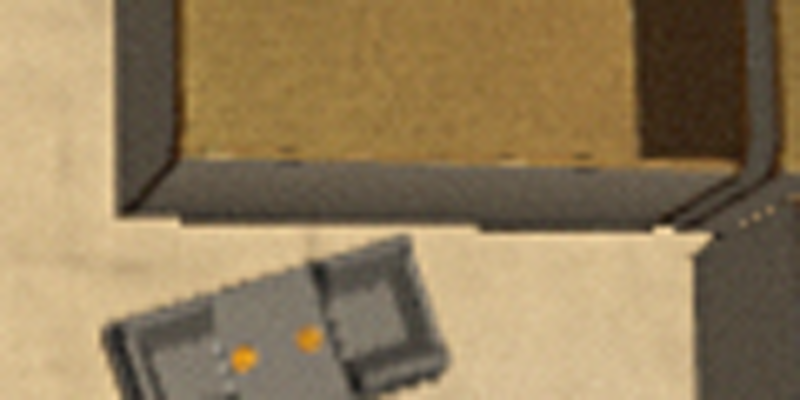

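View pics/b.png

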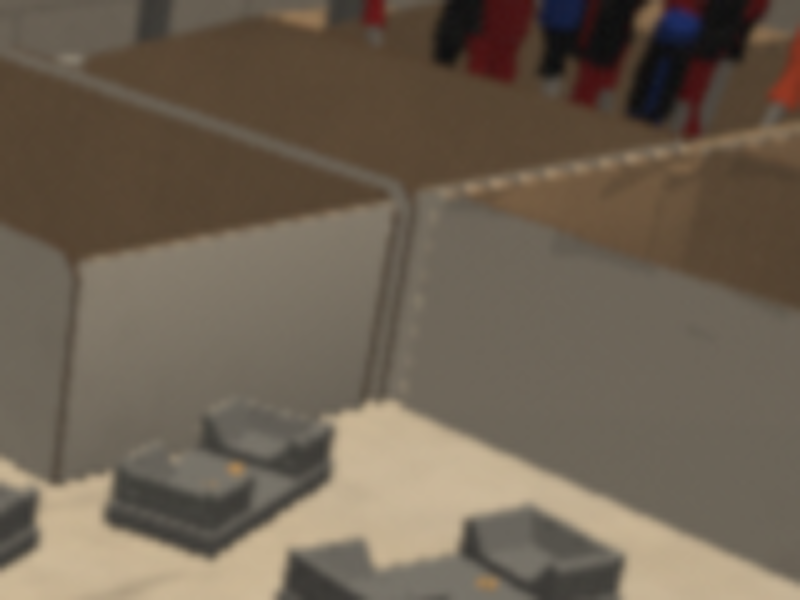

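The bin behind cradle_85 has its base corner at top (417.7,227.2) and scene (401,226.4). Its rim corner is at top (427,218.7) and scene (405,182.4). I'll triangulate these to check gripper clearance.

```bash
cat >> h.py <<'E'
def go(x,y,z,psi):
    """print tool-axis shift and turn from the present pose to TCP x,y,z (m), closing line psi (deg from world x), tool down"""
    st=manip.get_state(); r=rot(st["ee_rot"]); c=np.radians(psi)
    g=R.from_matrix(np.array([[-np.sin(c),np.cos(c),0],[np.cos(c),np.sin(c),0],[0,0,-1]]).T*1.0)
    M=np.c_[[-np.sin(c),np.cos(c),0],[np.cos(c),np.sin(c),0],[0,0,-1]]; g=R.from_matrix(M)
    rv=np.degrees((r.inv()*g).as_rotvec()); d=np.array([x,y,z])-st["position"]
    print("turn",rv.round(1),"shift after turn mm",(g.inv().apply(d)*1000).round(1),"shift before turn",(r.inv().apply(d)*1000).round(1))
E
python3 - <<'E'
from h import *
t,s=manip.get_image("top"),manip.get_image("scene")
print(tri(t,(417.7,227.2),s,(401,226.4)),tri(t,(427,218.7),s,(405,182.4)))
go(.448,.284,.12,6)
E
```

```text
(array([ 0.61460447, -0.2666573 ,  0.00120415]), np.float64(0.0005546517612179585)) (array([ 0.61400678, -0.26625812,  0.10745544]), np.float64(0.004770920815981073))
turn [ 0.  -0.  62.4] shift after turn mm [-273.8  208.4  111.4] shift before turn [-311.6 -145.8  111.3]
```

```bash
python3 -m pendant '[{"rz":6.93,"hand":0.05},{"rz":6.93,"hand":0.05},{"rz":6.93,"hand":0.05},{"rz":6.93,"hand":0.05},{"rz":6.93,"hand":0.05},{"rz":6.93,"hand":0.05},{"rz":6.93,"hand":0.05},{"rz":6.93,"hand":0.05},{"rz":6.93,"hand":0.05},{"hand":0.05}]' 60
python3 -m pendant '[{"dx":-0.0274,"dy":0.0208,"dz":0.0111},{"dx":-0.0274,"dy":0.0208,"dz":0.0111},{"dx":-0.0274,"dy":0.0208,"dz":0.0111},{"dx":-0.0274,"dy":0.0208,"dz":0.0111},{"dx":-0.0274,"dy":0.0208,"dz":0.0111},{"dx":-0.0274,"dy":0.0208,"dz":0.0111},{"dx":-0.0274,"dy":0.0208,"dz":0.0111},{"dx":-0.0274,"dy":0.0208,"dz":0.0111},{"dx":-0.0274,"dy":0.0208,"dz":0.0111},{"dx":-0.0274,"dy":0.0208,"dz":0.0111},{},{}]'
python3 -c "
from h import *
go(.448,.284,.006,6)"
```

```text
turn [ 0.  -0.  62.4] shift after turn mm [-273.8  208.4  225.4] shift before turn [-311.6 -145.9  225.3]invalid input
invalid input
```

```bash
python3 -m pendant '[{"rz":6.93,"hand":0.05}]' 60; python3 -m pendant '[{"dx":0,"dy":0,"dz":0,"rx":0,"ry":0,"rz":6.93,"hand":0.05}]' 60
```

```text
clock: 0.68
position: [0.2121, 0.5345, 0.2314]
ee_rot: [0.0, 0.248, 0.969, 0.0]
contact_force: [0.2, -0.1, 0.4]
width: 0.0755
gripper_force: 0.0invalid input
```

```bash
python3 -m pendant '[{"dx":0,"dy":0,"dz":0,"rx":0,"ry":0,"rz":6.93,"hand":0.05},{"dx":0,"dy":0,"dz":0,"rx":0,"ry":0,"rz":6.93,"hand":0.05}]' 2>&1
```

```text
clock: 0.85
position: [0.2121, 0.5345, 0.2314]
ee_rot: [0.0, 0.365, 0.931, 0.0]
contact_force: [0.4, 0.4, -0.8]
width: 0.0519
gripper_force: 0.0
```

```bash
python3 -m pendant '[{"rz":6.93,"hand":0.05},{"rz":6.93,"hand":0.05}]' 2>&1
```

```text
invalid input
```

```bash
python3 -m pendant '[{"dx":0,"dy":0,"dz":0,"rx":0,"ry":0,"rz":6.93,"hand":0.05},{"dx":0,"dy":0,"dz":0,"rx":0,"ry":0,"rz":6.93,"hand":0.05},{"dx":0,"dy":0,"dz":0,"rx":0,"ry":0,"rz":6.93,"hand":0.05},{"dx":0,"dy":0,"dz":0,"rx":0,"ry":0,"rz":6.93,"hand":0.05},{"dx":0,"dy":0,"dz":0,"rx":0,"ry":0,"rz":6.93,"hand":0.05},{"dx":0,"dy":0,"dz":0,"rx":0,"ry":0,"rz":6.93,"hand":0.05}]' 2>&1
python3 -m pendant '[{"dx":-0.0274,"dy":0.0208,"dz":0.0111,"rx":0,"ry":0,"rz":0,"hand":0.05},{"dx":-0.0274,"dy":0.0208,"dz":0.0111,"rx":0,"ry":0,"rz":0,"hand":0.05},{"dx":-0.0274,"dy":0.0208,"dz":0.0111,"rx":0,"ry":0,"rz":0,"hand":0.05},{"dx":-0.0274,"dy":0.0208,"dz":0.0111,"rx":0,"ry":0,"rz":0,"hand":0.05},{"dx":-0.0274,"dy":0.0208,"dz":0.0111,"rx":0,"ry":0,"rz":0,"hand":0.05},{"dx":-0.0274,"dy":0.0208,"dz":0.0111,"rx":0,"ry":0,"rz":0,"hand":0.05},{"dx":-0.0274,"dy":0.0208,"dz":0.0111,"rx":0,"ry":0,"rz":0,"hand":0.05},{"dx":-0.0274,"dy":0.0208,"dz":0.0111,"rx":0,"ry":0,"rz":0,"hand":0.05},{"dx":-0.0274,"dy":0.0208,"dz":0.0111,"rx":0,"ry":0,"rz":0,"hand":0.05},{"dx":-0.0274,"dy":0.0208,"dz":0.0111,"rx":0,"ry":0,"rz":0,"hand":0.05},{"dx":0,"dy":0,"dz":0,"rx":0,"ry":0,"rz":0,"hand":0.05},{"dx":0,"dy":0,"dz":0,"rx":0,"ry":0,"rz":0,"hand":0.05}]'
python3 -c "
from h import *
go(.448,.284,.006,6)"
```

```text
clock: 1.35
position: [0.2121, 0.5345, 0.2314]
ee_rot: [-0.0, 0.671, 0.741, 0.0]
contact_force: [-0.2, -0.8, 0.0]
width: 0.0503
gripper_force: 0.0
clock: 2.35
position: [0.4484, 0.2822, 0.1197]
ee_rot: [-0.0, 0.671, 0.742, -0.001]
contact_force: [-0.8, 0.4, -0.5]
width: 0.05
gripper_force: 0.0
turn [-0.1  0.  -0.2] shift after turn mm [  1.8  -0.2 113.7] shift before turn [ 1.800e+00 -1.000e-01  1.137e+02]
```

```bash
python3 -m pendant '[{"dx":0.0018,"dy":0,"dz":0.03,"rx":0,"ry":0,"rz":0,"hand":0.05},{"dx":0,"dy":0,"dz":0.03,"rx":0,"ry":0,"rz":0,"hand":0.05},{"dx":0,"dy":0,"dz":0.03,"rx":0,"ry":0,"rz":0,"hand":0.05},{"dx":0,"dy":0,"dz":0.015,"rx":0,"ry":0,"rz":0,"hand":0.05},{"dx":0,"dy":0,"dz":0.0087,"rx":0,"ry":0,"rz":0,"hand":0.05},{"dx":0,"dy":0,"dz":0,"rx":0,"ry":0,"rz":0,"hand":0.05},{"dx":0,"dy":0,"dz":0,"rx":0,"ry":0,"rz":0,"hand":0},{"dx":0,"dy":0,"dz":0,"rx":0,"ry":0,"rz":0,"hand":0},{"dx":0,"dy":0,"dz":0,"rx":0,"ry":0,"rz":0,"hand":0},{"dx":0,"dy":0,"dz":0,"rx":0,"ry":0,"rz":0,"hand":0},{"dx":0,"dy":0,"dz":0,"rx":0,"ry":0,"rz":0,"hand":0},{"dx":0,"dy":0,"dz":0,"rx":0,"ry":0,"rz":0,"hand":0}]' 60
```

```text
clock: 3.35
position: [0.4485, 0.2864, 0.0084]
ee_rot: [0.0, 0.669, 0.743, 0.002]
contact_force: [-1.2, 0.6, 6.6]
width: 0.0184
gripper_force: 61.4
```

```bash
python3 -m pendant '[{"dx":0,"dy":0,"dz":-0.02,"rx":0,"ry":0,"rz":0,"hand":0},{"dx":0,"dy":0,"dz":-0.03,"rx":0,"ry":0,"rz":0,"hand":0},{"dx":0,"dy":0,"dz":-0.03,"rx":0,"ry":0,"rz":0,"hand":0},{"dx":0,"dy":0,"dz":-0.02,"rx":0,"ry":0,"rz":6.9,"hand":0},{"dx":0,"dy":0,"dz":0,"rx":0,"ry":0,"rz":6.5,"hand":0},{"dx":0,"dy":0,"dz":0,"rx":0,"ry":0,"rz":0,"hand":0}]'
python3 -c "
from h import *
go(.435,-.3248,.106,-7.4)"
```

```text
clock: 3.85
position: [0.4482, 0.2858, 0.1085]
ee_rot: [0.001, 0.752, 0.659, 0.002]
contact_force: [0.0, -0.3, -3.1]
width: 0.0183
gripper_force: 60.2
turn [ 0.2 -0.1 -0.1] shift after turn mm [-607.2   65.6    2.5] shift before turn [-607.    66.8    1.4]
```

```bash
python3 -m pendant '[{"dx":-0.02,"dy":0.0041,"dz":0,"rx":0,"ry":0,"rz":0,"hand":0},{"dx":-0.039,"dy":0.0041,"dz":0,"rx":0,"ry":0,"rz":0,"hand":0},{"dx":-0.039,"dy":0.0041,"dz":0,"rx":0,"ry":0,"rz":0,"hand":0},{"dx":-0.039,"dy":0.0041,"dz":0,"rx":0,"ry":0,"rz":0,"hand":0},{"dx":-0.039,"dy":0.0041,"dz":0,"rx":0,"ry":0,"rz":0,"hand":0},{"dx":-0.039,"dy":0.0041,"dz":0,"rx":0,"ry":0,"rz":0,"hand":0},{"dx":-0.039,"dy":0.0041,"dz":0,"rx":0,"ry":0,"rz":0,"hand":0},{"dx":-0.039,"dy":0.0041,"dz":0,"rx":0,"ry":0,"rz":0,"hand":0},{"dx":-0.039,"dy":0.0041,"dz":0,"rx":0,"ry":0,"rz":0,"hand":0},{"dx":-0.039,"dy":0.0041,"dz":0,"rx":0,"ry":0,"rz":0,"hand":0},{"dx":-0.039,"dy":0.0041,"dz":0,"rx":0,"ry":0,"rz":0,"hand":0},{"dx":-0.039,"dy":0.0041,"dz":0,"rx":0,"ry":0,"rz":0,"hand":0}]'
python3 -m pendant '[{"dx":-0.039,"dy":0.0041,"dz":0,"rx":0,"ry":0,"rz":0,"hand":0},{"dx":-0.039,"dy":0.0041,"dz":0,"rx":0,"ry":0,"rz":0,"hand":0},{"dx":-0.039,"dy":0.0041,"dz":0,"rx":0,"ry":0,"rz":0,"hand":0},{"dx":-0.039,"dy":0.0041,"dz":0,"rx":0,"ry":0,"rz":0,"hand":0},{"dx":0,"dy":0,"dz":0,"rx":0,"ry":0,"rz":0,"hand":0},{"dx":0,"dy":0,"dz":0,"rx":0,"ry":0,"rz":0,"hand":0},{"dx":0,"dy":0,"dz":0,"rx":0,"ry":0,"rz":0,"hand":0}]'
python3 - <<'E'
from h import *
go(.435,-.3248,.028,-7.4)
t,s=manip.get_image("top"),manip.get_image("scene")
cv2.imwrite("pics/c.png",np.hstack([cv2.resize(t["frame"][225:345,380:500,::-1],(400,400)),cv2.resize(s["frame"][130:290,400:560,::-1],(400,400))]))
E
```

```text
clock: 4.85
position: [0.4368, -0.1676, 0.1058]
ee_rot: [-0.001, 0.75, 0.661, -0.0]
contact_force: [0.7, 0.2, -2.7]
width: 0.0183
gripper_force: 60.2
clock: 5.43
position: [0.4331, -0.322, 0.1053]
ee_rot: [-0.002, 0.751, 0.66, 0.0]
contact_force: [-0.0, 1.2, -2.8]
width: 0.0183
gripper_force: 60.2
turn [-0.2 -0.2  0. ] shift after turn mm [-2.6  2.2 77.3] shift before turn [-2.8  2.5 77.3]
```

View pics/c.png

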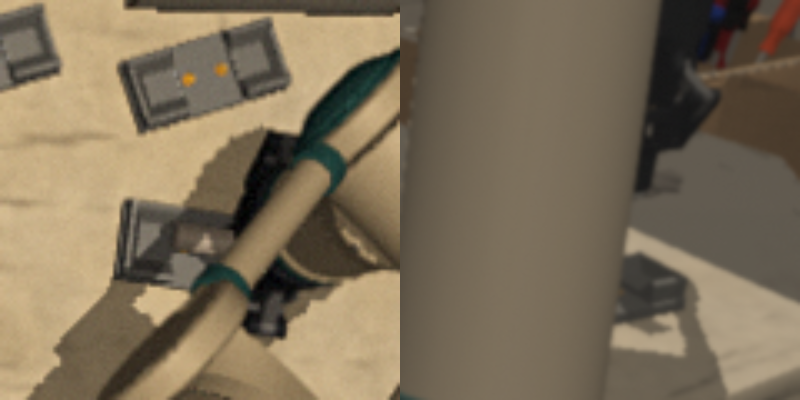

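The mill is held over cradle_100, with its left end at top px (432.5,296).

Run:
```python
from h import *
t=manip.get_image("top")
c,_=seg(t,(441,297),12,5); print(c.min(0),c.max(0))
for p in ((432.3,295),(433,300)): print(onplane(t,[p],.11))
```

```text
[429 292] [452 302]
[[ 0.4383682  -0.27808249  0.11      ]]
[[ 0.42726121 -0.2796215   0.11      ]]
```

```bash
python3 -m pendant '[{"dx":0.001,"dy":0.0022,"dz":0.02,"rx":0,"ry":0,"rz":0,"hand":0},{"dx":0,"dy":0,"dz":0.025,"rx":0,"ry":0,"rz":0,"hand":0},{"dx":0,"dy":0,"dz":0.015,"rx":0,"ry":0,"rz":0,"hand":0},{"dx":0,"dy":0,"dz":0.01,"rx":0,"ry":0,"rz":0,"hand":0},{"dx":0,"dy":0,"dz":0.0073,"rx":0,"ry":0,"rz":0,"hand":0},{"dx":0,"dy":0,"dz":0,"rx":0,"ry":0,"rz":0,"hand":0},{"dx":0,"dy":0,"dz":0,"rx":0,"ry":0,"rz":0,"hand":0}]'
```

```text
clock: 6.17
position: [0.437, -0.3221, 0.0296]
ee_rot: [0.0, 0.751, 0.66, 0.0]
contact_force: [0.6, -0.2, -2.5]
width: 0.0182
gripper_force: 60.1
```

```bash
python3 -m pendant '[{"dx":0,"dy":-0.001,"dz":0.002,"rx":0,"ry":0,"rz":0,"hand":0},{"dx":0,"dy":0,"dz":0,"rx":0,"ry":0,"rz":0,"hand":0.045},{"dx":0,"dy":0,"dz":0,"rx":0,"ry":0,"rz":0,"hand":0.045},{"dx":0,"dy":0,"dz":0,"rx":0,"ry":0,"rz":0,"hand":0.045},{"dx":0,"dy":0,"dz":0,"rx":0,"ry":0,"rz":0,"hand":0.045},{"dx":0,"dy":0,"dz":-0.03,"rx":0,"ry":0,"rz":0,"hand":0.045},{"dx":0,"dy":0,"dz":-0.04,"rx":0,"ry":0,"rz":0,"hand":0.045},{"dx":0,"dy":0,"dz":-0.02,"rx":0,"ry":0,"rz":0,"hand":0.045},{"dx":0,"dy":0,"dz":0,"rx":0,"ry":0,"rz":0,"hand":0.045}]'
python3 -c "
from h import *
go(.455,.1035,.12,30.2)"
```

```text
clock: 6.92
position: [0.4385, -0.3248, 0.1227]
ee_rot: [0.006, 0.751, 0.66, 0.001]
contact_force: [0.3, -1.0, 0.6]
width: 0.0449
gripper_force: 0.0
turn [  0.4   0.5 -37.6] shift after turn mm [361.9 229.7   2.7] shift before turn [426.9 -38.9  -0.5]
```

```bash
python3 -m pendant '[{"dx":0.0388,"dy":-0.0035,"dz":0,"rx":0,"ry":0,"rz":0,"hand":0.045},{"dx":0.0388,"dy":-0.0035,"dz":0,"rx":0,"ry":0,"rz":0,"hand":0.045},{"dx":0.0388,"dy":-0.0035,"dz":0,"rx":0,"ry":0,"rz":0,"hand":0.045},{"dx":0.0388,"dy":-0.0035,"dz":0,"rx":0,"ry":0,"rz":0,"hand":0.045},{"dx":0.0388,"dy":-0.0035,"dz":0,"rx":0,"ry":0,"rz":0,"hand":0.045},{"dx":0.0388,"dy":-0.0035,"dz":0,"rx":0,"ry":0,"rz":0,"hand":0.045},{"dx":0.0388,"dy":-0.0035,"dz":0,"rx":0,"ry":0,"rz":0,"hand":0.045},{"dx":0.0388,"dy":-0.0035,"dz":0,"rx":0,"ry":0,"rz":0,"hand":0.045},{"dx":0.0388,"dy":-0.0035,"dz":0,"rx":0,"ry":0,"rz":0,"hand":0.045},{"dx":0.0388,"dy":-0.0035,"dz":0,"rx":0,"ry":0,"rz":0,"hand":0.045},{"dx":0.0388,"dy":-0.0035,"dz":0,"rx":0,"ry":0,"rz":0,"hand":0.045}]'
python3 -m pendant '[{"dx":0,"dy":0,"dz":0,"rx":0,"ry":0,"rz":-6.27,"hand":0.045},{"dx":0,"dy":0,"dz":0,"rx":0,"ry":0,"rz":-6.27,"hand":0.045},{"dx":0,"dy":0,"dz":0,"rx":0,"ry":0,"rz":-6.27,"hand":0.045},{"dx":0,"dy":0,"dz":0,"rx":0,"ry":0,"rz":-6.27,"hand":0.045},{"dx":0,"dy":0,"dz":0,"rx":0,"ry":0,"rz":-6.27,"hand":0.045},{"dx":0,"dy":0,"dz":0,"rx":0,"ry":0,"rz":-6.27,"hand":0.045},{"dx":0,"dy":0,"dz":0,"rx":0,"ry":0,"rz":0,"hand":0.045},{"dx":0,"dy":0,"dz":0,"rx":0,"ry":0,"rz":0,"hand":0.045}]'
python3 - <<'E'
from h import *
go(.455,.1035,.006,30.2)
t=manip.get_image("top")
cv2.imwrite("pics/d.png",cv2.resize(t["frame"][250:330,390:510,::-1],(800,533),interpolation=cv2.INTER_CUBIC))
E
```

```text
clock: 7.83
position: [0.4519, 0.1079, 0.117]
ee_rot: [-0.0, 0.751, 0.66, -0.0]
contact_force: [0.5, -0.7, -0.0]
width: 0.0451
gripper_force: 0.0
clock: 8.5
position: [0.4522, 0.106, 0.117]
ee_rot: [-0.0, 0.5, 0.866, -0.0]
contact_force: [0.0, -0.7, -0.2]
width: 0.0452
gripper_force: 0.0
turn [-0.  -0.  -0.2] shift after turn mm [ -3.6   1.1 111. ] shift before turn [ -3.6   1.2 111. ]
```

View pics/d.png

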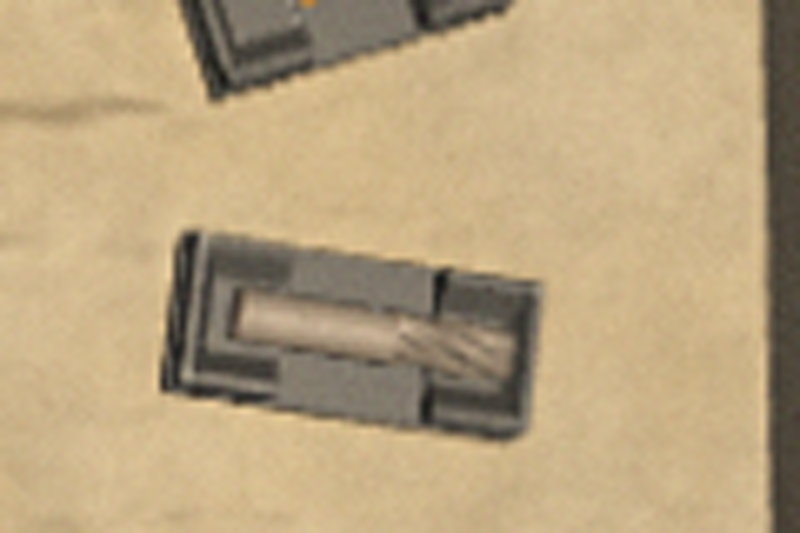

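Mill_100 sits in cradle_100: the tool spans crop 235–515 and the cradle 165–540. Next is the reamer.

```bash
python3 -m pendant '[{"dx":-0.0036,"dy":0.0012,"dz":0.03,"rx":0,"ry":0,"rz":0,"hand":0.04},{"dx":0,"dy":0,"dz":0.03,"rx":0,"ry":0,"rz":0,"hand":0.04},{"dx":0,"dy":0,"dz":0.03,"rx":0,"ry":0,"rz":0,"hand":0.04},{"dx":0,"dy":0,"dz":0.014,"rx":0,"ry":0,"rz":0,"hand":0.04},{"dx":0,"dy":0,"dz":0.008,"rx":0,"ry":0,"rz":0,"hand":0.04},{"dx":0,"dy":0,"dz":0,"rx":0,"ry":0,"rz":0,"hand":0.04},{"dx":0,"dy":0,"dz":0,"rx":0,"ry":0,"rz":0,"hand":0},{"dx":0,"dy":0,"dz":0,"rx":0,"ry":0,"rz":0,"hand":0},{"dx":0,"dy":0,"dz":0,"rx":0,"ry":0,"rz":0,"hand":0},{"dx":0,"dy":0,"dz":0,"rx":0,"ry":0,"rz":0,"hand":0},{"dx":0,"dy":0,"dz":0,"rx":0,"ry":0,"rz":0,"hand":0},{"dx":0,"dy":0,"dz":0,"rx":0,"ry":0,"rz":0,"hand":0}]' 60
```

```text
clock: 9.55
position: [0.4565, 0.1037, 0.0066]
ee_rot: [0.001, 0.499, 0.867, 0.001]
contact_force: [0.2, 0.1, 6.4]
width: 0.0124
gripper_force: 59.9
```

```bash
python3 -m pendant '[{"dx":0,"dy":0,"dz":-0.02,"rx":0,"ry":0,"rz":0,"hand":0},{"dx":0,"dy":0,"dz":-0.03,"rx":0,"ry":0,"rz":0,"hand":0},{"dx":0,"dy":0,"dz":-0.03,"rx":0,"ry":0,"rz":0,"hand":0},{"dx":0,"dy":0,"dz":-0.02,"rx":0,"ry":0,"rz":6.3,"hand":0},{"dx":0,"dy":0,"dz":0,"rx":0,"ry":0,"rz":6.2,"hand":0},{"dx":0,"dy":0,"dz":0,"rx":0,"ry":0,"rz":0,"hand":0},{"dx":0,"dy":0,"dz":0,"rx":0,"ry":0,"rz":0,"hand":0}]'
python3 -c "
from h import *
go(.5628,-.1262,.106,17.7)"
```

```text
clock: 10.13
position: [0.4549, 0.1036, 0.1054]
ee_rot: [-0.0, 0.589, 0.808, 0.0]
contact_force: [-0.1, 1.1, -1.2]
width: 0.0126
gripper_force: 59.1
turn [-0.  -0.   0.2] shift after turn mm [-251.7   32.9   -0.6] shift before turn [-251.8   32.2   -0.7]
```

```bash
python3 -m pendant '[{"dx":-0.024,"dy":0.004,"dz":0,"rx":0,"ry":0,"rz":0,"hand":0},{"dx":-0.038,"dy":0.005,"dz":0,"rx":0,"ry":0,"rz":0,"hand":0},{"dx":-0.038,"dy":0.005,"dz":0,"rx":0,"ry":0,"rz":0,"hand":0},{"dx":-0.038,"dy":0.005,"dz":0,"rx":0,"ry":0,"rz":0,"hand":0},{"dx":-0.038,"dy":0.005,"dz":0,"rx":0,"ry":0,"rz":0,"hand":0},{"dx":-0.038,"dy":0.005,"dz":0,"rx":0,"ry":0,"rz":0,"hand":0},{"dx":-0.038,"dy":0.0035,"dz":0,"rx":0,"ry":0,"rz":0,"hand":0},{"dx":0,"dy":0,"dz":0,"rx":0,"ry":0,"rz":0,"hand":0},{"dx":0,"dy":0,"dz":0,"rx":0,"ry":0,"rz":0,"hand":0}]'
python3 - <<'E'
from h import *
go(.5628,-.1262,.028,17.7)
t,s=manip.get_image("top"),manip.get_image("scene")
cv2.imwrite("pics/e.png",np.vstack([cv2.resize(t["frame"][205:275,300:420,::-1],(514,300)),cv2.resize(s["frame"][150:290,300:540,::-1],(514,300))]))
E
```

```text
clock: 10.88
position: [0.5629, -0.1284, 0.1036]
ee_rot: [-0.001, 0.59, 0.807, -0.0]
contact_force: [0.5, 1.9, -1.2]
width: 0.0123
gripper_force: 59.0
turn [-0.1 -0.1 -0.1] shift after turn mm [ 2.1  0.6 75.6] shift before turn [ 2.   0.8 75.6]
```

View pics/e.png

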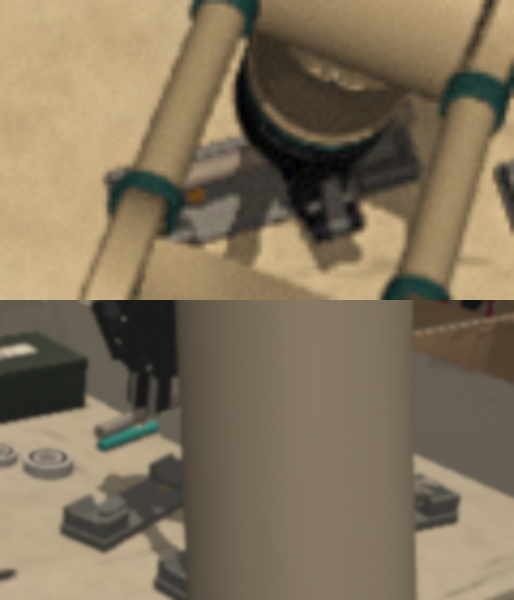

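Run:
```python
from h import *
s=manip.get_image("scene")
for L in (63,67,71,75,79): print(L,proj(s,[.5629-.304*L/1e3,-.1284+.953*L/1e3,.105]).round(1))
h=cv2.cvtColor(s["frame"],cv2.COLOR_RGB2HSV); print(s["frame"][203:218:2,340:362,0])
```

```text
63 [[349.6 209.8]]
67 [[348.3 210.4]]
71 [[346.9 211. ]]
75 [[345.6 211.6]]
79 [[344.3 212.1]]
[[186 186 186 187 186 187 186 186 186 186 186 188 187 184 178 166 150 140
  142 145 137 116]
 [186 186 187 187 187 187 188 188 186 185 182 175 168 160 155 149 145 141
  137 132 125 110]
 [187 188 187 185 180 176 172 167 162 159 155 151 146 142 137 131 125 119
  112 103  94  88]
 [186 187 182 164 133 111 109 122 136 141 137 130 125 117 109 100  92  84
   78  73  76  84]
 [183 183 176 145 104  83  80  86  99 107 105  97  89  82  75  68  64  62
   59  58  59  59]
 [184 184 179 160 124  92  80  78  78  77  74  67  63  60  58  56  53  52
   50  49  46  43]
 [186 186 185 181 164 126  87  66  60  57  56  53  52  49  47  44  41  39
   41  44  54  68]
 [188 187 186 179 150 102  55  39  43  44  43  40  39  41  48  57  73  97
  118 141 157 164]]
```

```bash
python3 -m pendant '[{"dx":0,"dy":0.0007,"dz":0.02,"rx":0,"ry":0,"rz":0,"hand":0},{"dx":0,"dy":0,"dz":0.025,"rx":0,"ry":0,"rz":0,"hand":0},{"dx":0,"dy":0,"dz":0.015,"rx":0,"ry":0,"rz":0,"hand":0},{"dx":0,"dy":0,"dz":0.01,"rx":0,"ry":0,"rz":0,"hand":0},{"dx":0,"dy":0,"dz":0.0075,"rx":0,"ry":0,"rz":0,"hand":0},{"dx":0,"dy":0,"dz":0,"rx":0,"ry":0,"rz":0,"hand":0},{"dx":0,"dy":0,"dz":0,"rx":0,"ry":0,"rz":0,"hand":0}]'
```

```text
clock: 11.62
position: [0.5638, -0.1259, 0.0281]
ee_rot: [0.0, 0.589, 0.808, 0.0]
contact_force: [0.3, 0.4, -1.1]
width: 0.0124
gripper_force: 59.0
```

```bash
python3 -m pendant '[{"dx":0,"dy":-0.001,"dz":0.002,"rx":0,"ry":0,"rz":0,"hand":0},{"dx":0,"dy":0,"dz":0,"rx":0,"ry":0,"rz":0,"hand":0},{"dx":0,"dy":0,"dz":0,"rx":0,"ry":0,"rz":0,"hand":0.045},{"dx":0,"dy":0,"dz":0,"rx":0,"ry":0,"rz":0,"hand":0.045},{"dx":0,"dy":0,"dz":0,"rx":0,"ry":0,"rz":0,"hand":0.045},{"dx":0,"dy":0,"dz":0,"rx":0,"ry":0,"rz":0,"hand":0.045},{"dx":0,"dy":0,"dz":-0.03,"rx":0,"ry":0,"rz":0,"hand":0.045},{"dx":0,"dy":0,"dz":-0.04,"rx":0,"ry":0,"rz":0,"hand":0.045},{"dx":0,"dy":0,"dz":-0.02,"rx":0,"ry":0,"rz":0,"hand":0.045},{"dx":0,"dy":0,"dz":0,"rx":0,"ry":0,"rz":0,"hand":0.045}]'
python3 -c "
from h import *
go(.594,.2913,.12,-25.0)"
```

```text
clock: 12.45
position: [0.5663, -0.128, 0.1213]
ee_rot: [0.005, 0.59, 0.807, 0.002]
contact_force: [0.7, -0.7, 0.4]
width: 0.0451
gripper_force: 0.0
turn [ 0.6  0.2 42.7] shift after turn mm [ 391.7 -152.1    1.3] shift before turn [391.  153.8   0. ]
```

```bash
python3 -m pendant '[{"dx":0.0355,"dy":0.014,"dz":0,"rx":0,"ry":0,"rz":0,"hand":0.045},{"dx":0.0355,"dy":0.014,"dz":0,"rx":0,"ry":0,"rz":0,"hand":0.045},{"dx":0.0355,"dy":0.014,"dz":0,"rx":0,"ry":0,"rz":0,"hand":0.045},{"dx":0.0355,"dy":0.014,"dz":0,"rx":0,"ry":0,"rz":0,"hand":0.045},{"dx":0.0355,"dy":0.014,"dz":0,"rx":0,"ry":0,"rz":0,"hand":0.045},{"dx":0.0355,"dy":0.014,"dz":0,"rx":0,"ry":0,"rz":0,"hand":0.045},{"dx":0.0355,"dy":0.014,"dz":0,"rx":0,"ry":0,"rz":0,"hand":0.045},{"dx":0.0355,"dy":0.014,"dz":0,"rx":0,"ry":0,"rz":0,"hand":0.045},{"dx":0.0355,"dy":0.014,"dz":0,"rx":0,"ry":0,"rz":0,"hand":0.045},{"dx":0.0355,"dy":0.014,"dz":0,"rx":0,"ry":0,"rz":0,"hand":0.045},{"dx":0.0355,"dy":0.014,"dz":0,"rx":0,"ry":0,"rz":0,"hand":0.045}]'
python3 -m pendant '[{"dx":0,"dy":0,"dz":0,"rx":0,"ry":0,"rz":6.1,"hand":0.045},{"dx":0,"dy":0,"dz":0,"rx":0,"ry":0,"rz":6.1,"hand":0.045},{"dx":0,"dy":0,"dz":0,"rx":0,"ry":0,"rz":6.1,"hand":0.045},{"dx":0,"dy":0,"dz":0,"rx":0,"ry":0,"rz":6.1,"hand":0.045},{"dx":0,"dy":0,"dz":0,"rx":0,"ry":0,"rz":6.1,"hand":0.045},{"dx":0,"dy":0,"dz":0,"rx":0,"ry":0,"rz":6.1,"hand":0.045},{"dx":0,"dy":0,"dz":0,"rx":0,"ry":0,"rz":6.1,"hand":0.045},{"dx":0,"dy":0,"dz":0,"rx":0,"ry":0,"rz":0,"hand":0.045},{"dx":0,"dy":0,"dz":0,"rx":0,"ry":0,"rz":0,"hand":0.045}]'
python3 - <<'E'
from h import *
go(.594,.2913,.004,-25.0)
t=manip.get_image("top")
cv2.imwrite("pics/f.png",cv2.resize(t["frame"][220:330,310:490,::-1],(800,489),interpolation=cv2.INTER_CUBIC))
E
```

```text
clock: 13.37
position: [0.59, 0.2939, 0.115]
ee_rot: [-0.0, 0.59, 0.808, -0.001]
contact_force: [0.4, -1.4, 0.5]
width: 0.045
gripper_force: 0.0
clock: 14.12
position: [0.5903, 0.2919, 0.1151]
ee_rot: [-0.0, 0.843, 0.538, -0.001]
contact_force: [0.8, 0.6, -0.9]
width: 0.045
gripper_force: 0.0
turn [-0.   0.   0.2] shift after turn mm [  1.    3.6 111.1] shift before turn [  1.    3.7 111.1]
```

View pics/f.png

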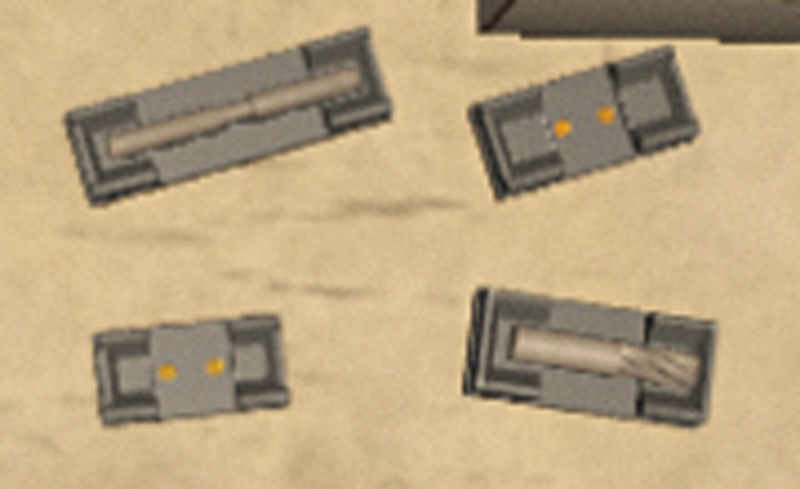

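The reamer lies in cradle_142, spanning crop (108,145)–(360,80), and mill_100 is in cradle_100. Next is mill_70.

```bash
python3 -m pendant '[{"dx":0.001,"dy":0.0037,"dz":0.03,"rx":0,"ry":0,"rz":0,"hand":0.04},{"dx":0,"dy":0,"dz":0.03,"rx":0,"ry":0,"rz":0,"hand":0.04},{"dx":0,"dy":0,"dz":0.03,"rx":0,"ry":0,"rz":0,"hand":0.04},{"dx":0,"dy":0,"dz":0.013,"rx":0,"ry":0,"rz":0,"hand":0.04},{"dx":0,"dy":0,"dz":0.007,"rx":0,"ry":0,"rz":0,"hand":0.04},{"dx":0,"dy":0,"dz":0,"rx":0,"ry":0,"rz":0,"hand":0.04},{"dx":0,"dy":0,"dz":0,"rx":0,"ry":0,"rz":0,"hand":0},{"dx":0,"dy":0,"dz":0,"rx":0,"ry":0,"rz":0,"hand":0},{"dx":0,"dy":0,"dz":0,"rx":0,"ry":0,"rz":0,"hand":0},{"dx":0,"dy":0,"dz":0,"rx":0,"ry":0,"rz":0,"hand":0},{"dx":0,"dy":0,"dz":0,"rx":0,"ry":0,"rz":0,"hand":0},{"dx":0,"dy":0,"dz":0,"rx":0,"ry":0,"rz":0,"hand":0}]' 60
```

```text
clock: 15.17
position: [0.5957, 0.292, 0.0076]
ee_rot: [0.0, 0.843, 0.537, 0.002]
contact_force: [0.4, 0.3, 5.9]
width: 0.0091
gripper_force: 59.3
```

```bash
python3 -m pendant '[{"dx":0,"dy":0,"dz":-0.02,"rx":0,"ry":0,"rz":0,"hand":0},{"dx":0,"dy":0,"dz":-0.03,"rx":0,"ry":0,"rz":0,"hand":0},{"dx":0,"dy":0,"dz":-0.03,"rx":0,"ry":0,"rz":0,"hand":0},{"dx":0,"dy":0,"dz":-0.02,"rx":0,"ry":0,"rz":-6.5,"hand":0},{"dx":0,"dy":0,"dz":0,"rx":0,"ry":0,"rz":-6.5,"hand":0},{"dx":0,"dy":0,"dz":0,"rx":0,"ry":0,"rz":-6.5,"hand":0},{"dx":0,"dy":0,"dz":0,"rx":0,"ry":0,"rz":-6.5,"hand":0},{"dx":0,"dy":0,"dz":0,"rx":0,"ry":0,"rz":-6.3,"hand":0},{"dx":0,"dy":0,"dz":0,"rx":0,"ry":0,"rz":0,"hand":0},{"dx":0,"dy":0,"dz":0,"rx":0,"ry":0,"rz":0,"hand":0}]'
python3 -c "
from h import *
go(.4244,-.1076,.1,7.3)"
```

```text
clock: 16.0
position: [0.5942, 0.2914, 0.1058]
ee_rot: [-0.0, 0.662, 0.75, -0.0]
contact_force: [0.2, 0.3, 0.4]
width: 0.0095
gripper_force: 58.7
turn [-0.  -0.  -0.2] shift after turn mm [-374.2 -219.1    5.8] shift before turn [-374.8 -218.1    5.8]
```

```bash
python3 -m pendant '[{"dx":-0.02,"dy":-0.012,"dz":0,"rx":0,"ry":0,"rz":0,"hand":0},{"dx":-0.0322,"dy":-0.0188,"dz":0,"rx":0,"ry":0,"rz":0,"hand":0},{"dx":-0.0322,"dy":-0.0188,"dz":0,"rx":0,"ry":0,"rz":0,"hand":0},{"dx":-0.0322,"dy":-0.0188,"dz":0,"rx":0,"ry":0,"rz":0,"hand":0},{"dx":-0.0322,"dy":-0.0188,"dz":0,"rx":0,"ry":0,"rz":0,"hand":0},{"dx":-0.0322,"dy":-0.0188,"dz":0,"rx":0,"ry":0,"rz":0,"hand":0},{"dx":-0.0322,"dy":-0.0188,"dz":0,"rx":0,"ry":0,"rz":0,"hand":0},{"dx":-0.0322,"dy":-0.0188,"dz":0,"rx":0,"ry":0,"rz":0,"hand":0},{"dx":-0.0322,"dy":-0.0188,"dz":0,"rx":0,"ry":0,"rz":0,"hand":0},{"dx":-0.0322,"dy":-0.0188,"dz":0,"rx":0,"ry":0,"rz":0,"hand":0},{"dx":-0.0322,"dy":-0.0188,"dz":0,"rx":0,"ry":0,"rz":0,"hand":0},{"dx":-0.0322,"dy":-0.0188,"dz":0,"rx":0,"ry":0,"rz":0,"hand":0}]'
python3 -m pendant '[{"dx":0,"dy":0,"dz":0,"rx":0,"ry":0,"rz":0,"hand":0},{"dx":0,"dy":0,"dz":0,"rx":0,"ry":0,"rz":0,"hand":0},{"dx":0,"dy":0,"dz":0,"rx":0,"ry":0,"rz":0,"hand":0}]'
python3 - <<'E'
from h import *
go(.4244,-.1076,.028,7.3)
t,s=manip.get_image("top"),manip.get_image("scene")
cv2.imwrite("pics/g.png",np.vstack([cv2.resize(t["frame"][265:335,300:420,::-1],(514,300)),cv2.resize(s["frame"][180:320,320:560,::-1],(514,300))]))
E
```

```text
clock: 17.0
position: [0.4241, -0.1089, 0.106]
ee_rot: [0.0, 0.661, 0.75, 0.0]
contact_force: [0.4, -1.0, -1.2]
width: 0.0091
gripper_force: 58.7
clock: 17.25
position: [0.4251, -0.1074, 0.1059]
ee_rot: [0.0, 0.662, 0.75, 0.0]
contact_force: [-0.4, -0.1, -0.5]
width: 0.0093
gripper_force: 58.8
turn [ 0.  -0.  -0.2] shift after turn mm [-0.1 -0.7 77.9] shift before turn [-0.1 -0.8 77.9]
```

View pics/g.png

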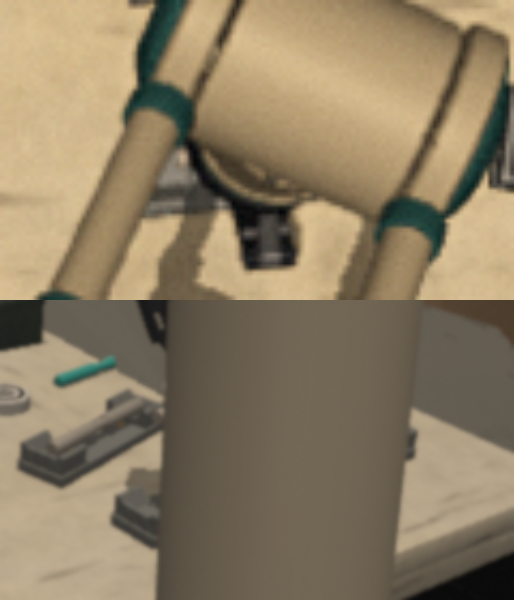

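The reamer sits on both saddles (lower panel 55–140, 440–400). Mill_70 is hidden by the arm, but the grip is still loaded, so I'll lower it and release.

```bash
python3 -m pendant '[{"dx":0,"dy":-0.0007,"dz":0.02,"rx":0,"ry":0,"rz":0,"hand":0},{"dx":0,"dy":0,"dz":0.025,"rx":0,"ry":0,"rz":0,"hand":0},{"dx":0,"dy":0,"dz":0.015,"rx":0,"ry":0,"rz":0,"hand":0},{"dx":0,"dy":0,"dz":0.01,"rx":0,"ry":0,"rz":0,"hand":0},{"dx":0,"dy":0,"dz":0.008,"rx":0,"ry":0,"rz":0,"hand":0},{"dx":0,"dy":0,"dz":0,"rx":0,"ry":0,"rz":0,"hand":0},{"dx":0,"dy":0,"dz":0,"rx":0,"ry":0,"rz":0,"hand":0}]'
```

```text
clock: 17.93
position: [0.4247, -0.1068, 0.0277]
ee_rot: [-0.0, 0.66, 0.751, 0.0]
contact_force: [-0.4, -0.0, -1.0]
width: 0.0094
gripper_force: 58.8
```

```bash
python3 -m pendant '[{"dx":0,"dy":0,"dz":0.0015,"rx":0,"ry":0,"rz":0,"hand":0},{"dx":0,"dy":0,"dz":0,"rx":0,"ry":0,"rz":0,"hand":0},{"dx":0,"dy":0,"dz":0,"rx":0,"ry":0,"rz":0,"hand":0.045},{"dx":0,"dy":0,"dz":0,"rx":0,"ry":0,"rz":0,"hand":0.045},{"dx":0,"dy":0,"dz":0,"rx":0,"ry":0,"rz":0,"hand":0.045},{"dx":0,"dy":0,"dz":0,"rx":0,"ry":0,"rz":0,"hand":0.045},{"dx":0,"dy":0,"dz":-0.03,"rx":0,"ry":0,"rz":0,"hand":0.045},{"dx":0,"dy":0,"dz":-0.04,"rx":0,"ry":0,"rz":0,"hand":0.045},{"dx":0,"dy":0,"dz":-0.02,"rx":0,"ry":0,"rz":0,"hand":0.045},{"dx":0,"dy":0,"dz":0,"rx":0,"ry":0,"rz":0,"hand":0.045}]'
python3 -c "
from h import *
go(.6008,.0777,.12,-22.0)"
```

```text
clock: 18.77
position: [0.4276, -0.109, 0.1207]
ee_rot: [0.005, 0.661, 0.751, 0.002]
contact_force: [0.5, 0.3, 0.2]
width: 0.045
gripper_force: 0.0
turn [ 0.6  0.2 29.3] shift after turn mm [238.   90.6   0.7] shift before turn [163.2 195.5   1.6]
```

```bash
python3 -m pendant '[{"dx":0.0233,"dy":0.0279,"dz":0,"rx":0,"ry":0,"rz":0,"hand":0.045},{"dx":0.0233,"dy":0.0279,"dz":0,"rx":0,"ry":0,"rz":0,"hand":0.045},{"dx":0.0233,"dy":0.0279,"dz":0,"rx":0,"ry":0,"rz":0,"hand":0.045},{"dx":0.0233,"dy":0.0279,"dz":0,"rx":0,"ry":0,"rz":0,"hand":0.045},{"dx":0.0233,"dy":0.0279,"dz":0,"rx":0,"ry":0,"rz":0,"hand":0.045},{"dx":0.0233,"dy":0.0279,"dz":0,"rx":0,"ry":0,"rz":0,"hand":0.045},{"dx":0.0233,"dy":0.0279,"dz":0,"rx":0,"ry":0,"rz":0,"hand":0.045}]'
python3 -m pendant '[{"dx":0,"dy":0,"dz":0,"rx":0,"ry":0,"rz":5.9,"hand":0.045},{"dx":0,"dy":0,"dz":0,"rx":0,"ry":0,"rz":5.9,"hand":0.045},{"dx":0,"dy":0,"dz":0,"rx":0,"ry":0,"rz":5.9,"hand":0.045},{"dx":0,"dy":0,"dz":0,"rx":0,"ry":0,"rz":5.9,"hand":0.045},{"dx":0,"dy":0,"dz":0,"rx":0,"ry":0,"rz":5.7,"hand":0.045},{"dx":0,"dy":0,"dz":0,"rx":0,"ry":0,"rz":0,"hand":0.045},{"dx":0,"dy":0,"dz":0,"rx":0,"ry":0,"rz":0,"hand":0.045}]'
python3 -c "
from h import *
go(.6008,.0777,.008,-22.0)"
```

```text
clock: 19.35
position: [0.5976, 0.0805, 0.1151]
ee_rot: [-0.001, 0.661, 0.751, -0.001]
contact_force: [0.5, 0.1, 0.3]
width: 0.0449
gripper_force: 0.0
clock: 19.93
position: [0.5968, 0.0789, 0.1154]
ee_rot: [-0.0, 0.828, 0.56, -0.001]
contact_force: [-0.1, 1.0, -0.5]
width: 0.0447
gripper_force: 0.0
turn [-0.1  0.   0.1] shift after turn mm [  0.4   4.2 107.4] shift before turn [  0.4   4.4 107.4]
```

```bash
python3 -m pendant '[{"dx":0.0004,"dy":0.0044,"dz":0.03,"rx":0,"ry":0,"rz":0,"hand":0.045},{"dx":0,"dy":0,"dz":0.03,"rx":0,"ry":0,"rz":0,"hand":0.045},{"dx":0,"dy":0,"dz":0.03,"rx":0,"ry":0,"rz":0,"hand":0.045},{"dx":0,"dy":0,"dz":0.011,"rx":0,"ry":0,"rz":0,"hand":0.045},{"dx":0,"dy":0,"dz":0.0065,"rx":0,"ry":0,"rz":0,"hand":0.045},{"dx":0,"dy":0,"dz":0,"rx":0,"ry":0,"rz":0,"hand":0.045},{"dx":0,"dy":0,"dz":0,"rx":0,"ry":0,"rz":0,"hand":0},{"dx":0,"dy":0,"dz":0,"rx":0,"ry":0,"rz":0,"hand":0},{"dx":0,"dy":0,"dz":0,"rx":0,"ry":0,"rz":0,"hand":0},{"dx":0,"dy":0,"dz":0,"rx":0,"ry":0,"rz":0,"hand":0},{"dx":0,"dy":0,"dz":0,"rx":0,"ry":0,"rz":0,"hand":0},{"dx":0,"dy":0,"dz":0,"rx":0,"ry":0,"rz":0,"hand":0}]' 70
```

```text
clock: 20.93
position: [0.6029, 0.0778, 0.0108]
ee_rot: [0.001, 0.829, 0.559, 0.002]
contact_force: [-0.6, -0.8, 6.8]
width: 0.0131
gripper_force: 68.8
```

```bash
python3 -m pendant '[{"dx":0,"dy":0,"dz":-0.02,"rx":0,"ry":0,"rz":0,"hand":0},{"dx":0,"dy":0,"dz":-0.03,"rx":0,"ry":0,"rz":0,"hand":0},{"dx":0,"dy":0,"dz":-0.04,"rx":0,"ry":0,"rz":0,"hand":0},{"dx":0,"dy":0,"dz":-0.03,"rx":0,"ry":0,"rz":-6.7,"hand":0},{"dx":0,"dy":0,"dz":-0.02,"rx":0,"ry":0,"rz":-6.7,"hand":0},{"dx":0,"dy":0,"dz":0,"rx":0,"ry":0,"rz":-6.7,"hand":0},{"dx":0,"dy":0,"dz":0,"rx":0,"ry":0,"rz":-6.7,"hand":0},{"dx":0,"dy":0,"dz":0,"rx":0,"ry":0,"rz":-6.7,"hand":0},{"dx":0,"dy":0,"dz":0,"rx":0,"ry":0,"rz":-6.7,"hand":0},{"dx":0,"dy":0,"dz":0,"rx":0,"ry":0,"rz":0,"hand":0},{"dx":0,"dy":0,"dz":0,"rx":0,"ry":0,"rz":0,"hand":0}]'
python3 -c "
from h import *
go(.5627,-.3221,.15,18.2)"
```

```text
clock: 21.85
position: [0.6014, 0.0777, 0.149]
ee_rot: [0.0, 0.588, 0.809, 0.0]
contact_force: [-0.5, 0.2, -1.3]
width: 0.0132
gripper_force: 68.8
turn [ 0.   0.  -0.2] shift after turn mm [-367.8 -161.6   -1. ] shift before turn [-368.2 -160.6   -1. ]
```

```bash
python3 -m pendant '[{"dx":-0.0195,"dy":-0.0084,"dz":0,"rx":0,"ry":0,"rz":0,"hand":0},{"dx":-0.0317,"dy":-0.0138,"dz":0,"rx":0,"ry":0,"rz":0,"hand":0},{"dx":-0.0317,"dy":-0.0138,"dz":0,"rx":0,"ry":0,"rz":0,"hand":0},{"dx":-0.0317,"dy":-0.0138,"dz":0,"rx":0,"ry":0,"rz":0,"hand":0},{"dx":-0.0317,"dy":-0.0138,"dz":0,"rx":0,"ry":0,"rz":0,"hand":0},{"dx":-0.0317,"dy":-0.0138,"dz":0,"rx":0,"ry":0,"rz":0,"hand":0},{"dx":-0.0317,"dy":-0.0138,"dz":0,"rx":0,"ry":0,"rz":0,"hand":0},{"dx":-0.0317,"dy":-0.0138,"dz":0,"rx":0,"ry":0,"rz":0,"hand":0},{"dx":-0.0317,"dy":-0.0138,"dz":0,"rx":0,"ry":0,"rz":0,"hand":0},{"dx":-0.0317,"dy":-0.0138,"dz":0,"rx":0,"ry":0,"rz":0,"hand":0},{"dx":-0.0317,"dy":-0.0138,"dz":0,"rx":0,"ry":0,"rz":0,"hand":0},{"dx":-0.0317,"dy":-0.0138,"dz":0,"rx":0,"ry":0,"rz":0,"hand":0}]'
python3 -m pendant '[{"dx":0,"dy":0,"dz":0,"rx":-7,"ry":0,"rz":0,"hand":0},{"dx":0,"dy":0,"dz":0,"rx":0,"ry":0,"rz":0,"hand":0},{"dx":0,"dy":0,"dz":0,"rx":0,"ry":0,"rz":0,"hand":0}]'
python3 - <<'E'
from h import *
st=manip.get_state(); r=rot(st["ee_rot"]); print("tool z",r.as_matrix()[:,2],"x",r.as_matrix()[:,0])
go(.5635,-.3221,.033,18.2)
t,s=manip.get_image("top"),manip.get_image("scene")
cv2.imwrite("pics/i.png",np.vstack([cv2.resize(t["frame"][205:325,300:500,::-1],(514,300)),cv2.resize(s["frame"][150:290,320:560,::-1],(514,300))]))
E
```

```text
clock: 22.85
position: [0.5639, -0.3237, 0.1488]
ee_rot: [0.0, 0.588, 0.809, 0.0]
contact_force: [0.2, -0.0, -1.2]
width: 0.0131
gripper_force: 68.8
clock: 23.1
position: [0.5625, -0.3227, 0.1483]
ee_rot: [0.035, 0.587, 0.807, 0.049]
contact_force: [1.0, 0.0, -1.7]
width: 0.013
gripper_force: 69.1
tool z [ 0.11376526  0.03905924 -0.99273956] x [-0.3074719   0.95155461  0.00220338]
turn [ 6.9 -0.1 -0.3] shift after turn mm [  0.2   1.1 115.3] shift before turn [ -0.  -12.8 114.6]
```

View pics/i.png

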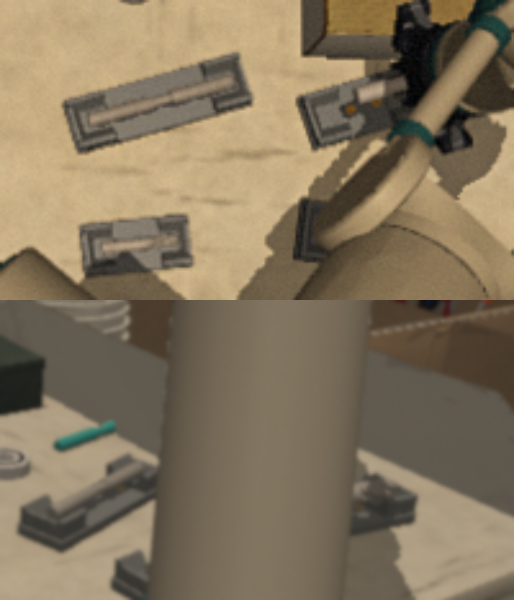

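```bash
python3 -m pendant '[{"dx":0,"dy":-0.0035,"dz":0.03,"rx":0,"ry":0,"rz":0,"hand":0},{"dx":0,"dy":-0.0035,"dz":0.03,"rx":0,"ry":0,"rz":0,"hand":0},{"dx":0,"dy":-0.003,"dz":0.02,"rx":0,"ry":0,"rz":0,"hand":0},{"dx":0,"dy":-0.002,"dz":0.015,"rx":0,"ry":0,"rz":0,"hand":0},{"dx":0,"dy":-0.001,"dz":0.01,"rx":0,"ry":0,"rz":0,"hand":0},{"dx":0,"dy":-0.001,"dz":0.0096,"rx":0,"ry":0,"rz":0,"hand":0},{"dx":0,"dy":0,"dz":0,"rx":0,"ry":0,"rz":0,"hand":0},{"dx":0,"dy":0,"dz":0,"rx":0,"ry":0,"rz":0,"hand":0}]'
```

```text
clock: 23.87
position: [0.5652, -0.3217, 0.0336]
ee_rot: [0.036, 0.585, 0.809, 0.049]
contact_force: [0.1, -0.4, -2.3]
width: 0.013
gripper_force: 69.1
```

```bash
python3 -m pendant '[{"dx":0,"dy":-0.0015,"dz":0.0025,"rx":0,"ry":0,"rz":0,"hand":0},{"dx":0,"dy":0,"dz":0,"rx":0,"ry":0,"rz":0,"hand":0},{"dx":0,"dy":0,"dz":0,"rx":0,"ry":0,"rz":0,"hand":0.036},{"dx":0,"dy":0,"dz":0,"rx":0,"ry":0,"rz":0,"hand":0.036},{"dx":0,"dy":0,"dz":0,"rx":0,"ry":0,"rz":0,"hand":0.036},{"dx":0,"dy":0,"dz":-0.02,"rx":0,"ry":0,"rz":0,"hand":0.036},{"dx":0,"dy":0,"dz":-0.03,"rx":0,"ry":0,"rz":0,"hand":0.036},{"dx":0,"dy":0,"dz":-0.04,"rx":0,"ry":0,"rz":0,"hand":0.036},{"dx":0,"dy":0,"dz":-0.03,"rx":0,"ry":0,"rz":0,"hand":0.036},{"dx":0,"dy":0,"dz":0,"rx":7,"ry":0,"rz":0,"hand":0.036},{"dx":0,"dy":0,"dz":0,"rx":0,"ry":0,"rz":0,"hand":0.036}]'
python3 -m pendant '[{"dx":0.038,"dy":0,"dz":0,"rx":0,"ry":0,"rz":0,"hand":0.036},{"dx":0.038,"dy":0,"dz":0,"rx":0,"ry":0,"rz":0,"hand":0.036},{"dx":0.038,"dy":0,"dz":0,"rx":0,"ry":0,"rz":0,"hand":0.036},{"dx":0.038,"dy":0,"dz":0,"rx":0,"ry":0,"rz":0,"hand":0.036},{"dx":0.038,"dy":0,"dz":0,"rx":0,"ry":0,"rz":0,"hand":0.036},{"dx":0.038,"dy":0,"dz":0,"rx":0,"ry":0,"rz":0,"hand":0.036},{"dx":0.038,"dy":0,"dz":0,"rx":0,"ry":0,"rz":0,"hand":0.036},{"dx":0.038,"dy":0,"dz":0,"rx":0,"ry":0,"rz":0,"hand":0.036},{"dx":0.038,"dy":0,"dz":0,"rx":0,"ry":0,"rz":0,"hand":0.036},{"dx":0.038,"dy":0,"dz":0,"rx":0,"ry":0,"rz":0,"hand":0.036},{"dx":0.038,"dy":0,"dz":0,"rx":0,"ry":0,"rz":0,"hand":0.036},{"dx":0.038,"dy":0,"dz":0,"rx":0,"ry":0,"rz":0,"hand":0.036}]'
python3 -m pendant '[{"dx":0.03,"dy":-0.02,"dz":0,"rx":0,"ry":0,"rz":0,"hand":0.036},{"dx":0.03,"dy":-0.02,"dz":0,"rx":0,"ry":0,"rz":0,"hand":0.036},{"dx":0.03,"dy":-0.02,"dz":0,"rx":0,"ry":0,"rz":0,"hand":0.036},{"dx":0,"dy":0,"dz":0,"rx":0,"ry":0,"rz":0,"hand":0.036},{"dx":0,"dy":0,"dz":0,"rx":0,"ry":0,"rz":0,"hand":0.036}]'
python3 - <<'E'
from h import *
t,s=manip.get_image("top"),manip.get_image("scene")
cv2.imwrite("pics/j.png",np.vstack([cv2.resize(t["frame"][220:325,320:490,::-1],(600,370),interpolation=cv2.INTER_CUBIC)[:300],cv2.resize(s["frame"][200:300,325:525,::-1],(600,300),interpolation=cv2.INTER_CUBIC)]))
C=dict(c142=(.5628,-.1261,17.7,(361,246),(33,17)),c70=(.4244,-.1076,7.3,(353,303),(19,8)),c85=(.5647,-.3221,18.2,(441,247),(19,11)),c100=(.435,-.3248,-7.4,(443,300),(25,11)))
f=t["frame"].astype(float); m=((f[:,:,0]-f[:,:,2]>22)&(f[:,:,0]>115)).astype(np.uint8)
for k,(x,y,a,c,w) in C.items():
    ca=np.radians(a); P=np.array([[x,y,.012]])
    # pixels whose ray meets z=.026 inside the trough rectangle
    U=np.array([(u,v) for u in range(c[0]-45,c[0]+46) for v in range(c[1]-30,c[1]+31) if m[v,u]]); 
    X=onplane(t,U,.027)[:,:2]-[x,y]; ax=X@[np.cos(ca),np.sin(ca)]; ay=X@[-np.sin(ca),np.cos(ca)]
    L={'c142':78,'c70':42,'c85':49,'c100':57}[k]/1e3; q=(abs(ax)<.016)&(abs(ay)<L)
    (cx,cy),wh,an=cv2.minAreaRect((np.c_[ax,ay][q]*1000).astype(np.float32)); print(k,q.sum(),"across,along mm",round(cx,1),round(cy,1),np.round(wh,1),round(an,1))
E
```

```text
clock: 24.78
position: [0.5533, -0.328, 0.1534]
ee_rot: [0.004, 0.586, 0.81, -0.001]
contact_force: [1.6, 0.1, -0.4]
width: 0.0361
gripper_force: 0.0
clock: 25.78
position: [0.405, 0.1078, 0.1489]
ee_rot: [-0.001, 0.586, 0.81, 0.0]
contact_force: [0.9, 0.9, -0.5]
width: 0.0359
gripper_force: 0.0
clock: 26.2
position: [0.3194, 0.1737, 0.149]
ee_rot: [-0.001, 0.585, 0.811, 0.0]
contact_force: [0.2, -1.1, -0.2]
width: 0.0362
gripper_force: 0.0
c142 385 across,along mm -0.0 1.8 [ 31.8 147. ] 0.2
c70 255 across,along mm 0.2 0.9 [75.9 31.6] 89.7
c85 239 across,along mm -0.2 0.7 [94.7 31.3] 89.8
c100 330 across,along mm 0.5 0.3 [ 30.1 108.9] 0.5
```

View pics/j.png

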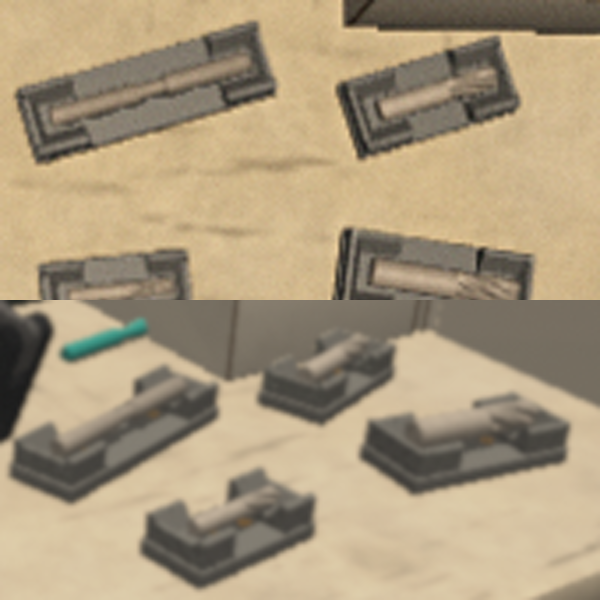

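All four tools look seated in their cradles in both views. My mask was too loose, though, so I'll tighten it and check centring, angle and height.

Run:
```python
from h import *
t,s=manip.get_image("top"),manip.get_image("scene")
C=dict(c142=(.5628,-.1261,17.7,.071,.014),c70=(.4244,-.1076,7.3,.035,.012),c85=(.5647,-.3221,18.2,.0425,.016),c100=(.435,-.3248,-7.4,.05,.02))
def mask(d,x,y,a,h,th):
    ca=np.radians(a); ux,uy=np.array([np.cos(ca),np.sin(ca),0]),np.array([-np.sin(ca),np.cos(ca),0])
    P=[np.array([x,y,.018+th/2])+sx*(th/2+.004)*ux+sy*(h+.008)*uy for sx,sy in((1,1),(1,-1),(-1,-1),(-1,1))]
    r=np.zeros((480,640),np.uint8); cv2.fillConvexPoly(r,proj(d,P).round().astype(int),1)
    f=d["frame"].astype(float); g=f[:,:,0]-f[:,:,2]
    v=np.clip(g,0,255).astype(np.uint8); T,_=cv2.threshold(v[r>0].reshape(-1,1),0,1,cv2.THRESH_OTSU)
    m=((v>T)&(r>0)).astype(np.uint8); _,l,st,ce=cv2.connectedComponentsWithStats(m); i=1+np.argmax(st[1:,4])
    return np.argwhere(l==i)[:,::-1].astype(float),ce[i]
for k,(x,y,a,h,th) in C.items():
    pt,ct=mask(t,x,y,a,h,th); ps,cs=mask(s,x,y,a,h,th); P,e=tri(t,ct,s,cs)
    X=onplane(t,pt,.018+th/2)[:,:2]-[x,y]; ca=np.radians(a); X=X@np.array([[np.cos(ca),-np.sin(ca)],[np.sin(ca),np.cos(ca)]])*1000
    (cx,cy),wh,an=cv2.minAreaRect(X.astype(np.float32)); print(k,len(pt),len(ps),"z mm",round(P[2]*1000,1),"err",round(e*1000,1),"across/along",round(cx,1),round(cy,1),np.round(wh,1),round(an,1))
```

```text
c142 259 214 z mm 28.3 err 2.6 across/along -0.7 -1.2 [141.7  11.7] 89.9
c70 131 144 z mm 25.4 err 2.5 across/along -0.5 -1.3 [69.5 11.9] 89.0
c85 187 109 z mm 28.3 err 2.8 across/along -0.8 -3.9 [84.6 14.5] 89.5
c100 294 190 z mm 30.9 err 1.6 across/along 0.1 -3.8 [99.5 17.9] 89.6
```

```bash
python3 -c "
from rig import manip
print(manip.sign_off())"
```

```text
the job is handed in; nothing more can be done
None
```

The job is handed in: all four cutting tools lie in their own cradles, measured before sign-off within about 4 mm of centre and 1° of the trough, with heights consistent with flat seating; the centre punch and marker were never handled, though I did not re-measure their positions.

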